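Brush out weld sockets and load the rotary table

ROBOT

A 6-joint arm with a two-finger parallel gripper is mounted at the origin on the work surface. World frame = base frame: x ahead of the robot, y to its left, z up, the work surface at z = 0. Lengths are in m, angles in rad, forces in N, time in s.
With the tool pointing down it reaches from about 0.35 to 0.975 m from the base axis. Payload 4.9 kg.
Tool frame: the origin (TCP) lies on the centre line of the jaws, within the pads' length; the fingertips stand 14 mm ahead of it and the grasp point (between the pads) lies 5 mm behind it; y points along the fingers, z is the direction in which the jaws open and shut, and the axes are right-handed (so a half turn about y gives the same grasp; the last joint's range is limited). The gripper opens to 85 mm and grips with 20 to 120 N. Pads are 22 mm wide; open, the fingers measure 114 mm over their backs; the gripper's body (76 mm by 85 mm) begins 54 mm behind the grasp point. The pads swing forward as they close: fully open they stand 13 mm farther back than shut.
Start: joints at [-1.449, 0.053, 1.613, -0, 1.476, -0.119], TCP at [0.149, -0.607, 0.245] pointing down, gripper open.
Joint ranges: [-3.01, 3.01], [-1.01, 2.22], [0.06, 2.58], [-1.02, 4.17], [0.09, 2.62], [-3.14, 3.14]. Speed limits (rad/s): [2.57, 2.57, 3.14, 3.14, 3.14, 3.14].

INTERFACE

Orientations are given as a rotation vector (axis times angle).
In Python, from station import ctrl gives the robot as it stands.
- The arm moves only by the tool servo_tool, never from a script. Its arguments are lists of equal length, an entry for each row: "delta_pos": the shift along the tool's x, y, z in m, a list of three; "dr": the turn, a rotation vector about the tool's x, y, z in degrees, a list of three; "grip": the opening, from 0 (shut) to 1 (fully open). In form: {"delta_pos": [[x, y, z], ...], "dr": [[rx, ry, rz], ...], "grip": [grip, ...]}. A call has 1 to 5 rows; each row shifts and turns the pose as measured when the row begins, along the tool's axes as they then stand; what a row does not reach is not made up. A row lasts 1/8 s, in which the tool goes at most 62.5 mm and 10.7 degrees, less where a joint would pass 70% of its speed; a pose out of reach is approached as far as the arm can. A call is refused whole if a number of a shift passes 0.0625 or a number of a turn 10.7, either way. A call with a gripper value outside its range is refused whole. The fingers move at their own pace and stop on an object; "grip_force" is the grip in N (left out, the last holds). Time passes only in rows, so rows that do not move let the fingers close. It gives the time, the measured TCP pose, the force and the opening at its end, in the units of the state.
- ctrl.get_obs(): the state, without advancing time (a new reading comes with each control period).
- ctrl.get_image(name): name is "scene" or "top"; returns the picture (384x512x3 uint8, red, green, blue); there is no depth.
- ctrl.camera_params(name): a dict with "fovy" (degrees; the focal length in pixels is half the picture's height over the tangent of half this angle, whatever the lens; pixels are square), "cx", "cy" (the principal point, pixels), "eye" and "rotation" of the camera in the world. Camera axes: x right, y down, z forward; pixel columns grow to the right and rows downward; lengths in m; the calibration is good to about 2 mm. A picture is of the moment at which its call begins. camera_params takes no time and is no camera call.
- ctrl.finish_job(): hands the job in, once; it reports no verdict.
Trained networks look in the newest picture that a camera, given by its name, has taken for a name from the list of things; names that differ only in an ending like _2 or _b are one class to them, and where a whole thing is asked for, a point or a joint stands for the part that bears it (a point fixed in the world has none). Each returns a list of dicts, best first, with "score" (0 to 1); they miss things now and then, are a little off and sometimes report something else, mostly with a low value. They report only what shows in the picture. A call takes as long as a camera call.
- ctrl.masks_of(camera, label): "pixels" (384x512 bool, what is visible of it) and "extent" ([left, top, right, bottom] in pixels, round what is visible of it).
The state is a dict: "t": time; "q": joint angles; "dq": joint speeds; "effort": joint torques, N m; "tool_pos": TCP position; "tool_rot": TCP orientation; "contact_force": force on the tool from outside, world axes, zero at the start; "wrist_torque": the same for the moment, N m; "opening": finger opening in m.
Only numpy, scipy, OpenCV 4.12 (cv2) and the standard library are available. Lean on these libraries where they do the work, as an engineer would, in place of code of your own. Each camera call takes 0.05 s, during which the arm holds its last target.

TASK

First lock the rotary table by turning its collar until the lug points at the long white locked line. Then brush out the bore of every steel socket on the bench, from the tallest to the shortest, each with at least two strokes of the long brush: down to the bottom, back up out of the mouth, and down to the bottom again. At the end the brush must stand back in its holder, every socket stand upright with its whole foot on the steel disc, the collar still be locked, and the other things on the bench be undisturbed.

Things in the scene. Friction and masses are not known exactly. Their poses are not given: they have to be found in the camera images.
- socket_tall: tallest bare steel socket: a round cup 115 mm high, 54 mm outside and 46 mm bore diameter, open at the top, inner floor 8 mm above the underside, round foot flange 62 mm diameter and 8 mm thick; stands loose on the bench; origin at the centre of its underside, z up its axis; about 0.55 kg; may be absent
- socket_middle: middle steel socket, the same but 90 mm high; origin at the centre of its underside, z up; may be absent
- socket_short: shortest steel socket, the same but 65 mm high; origin at the centre of its underside, z up; may be absent
- brush: long tube brush, 202 mm, hanging head down in its holder: head (solid core 32 mm diameter; its copper bristles look 39 mm wide and give way) from 0 to 62 mm, 7 mm steel stem, black guard disc 64 mm diameter from 130 to 135 mm, round wooden handle 26 mm diameter from 135 to 202 mm; origin at the centre of the head's lower end, z towards the handle; 0.12 kg
- brush_tip (a point): centre of the brush head's lower end (the brush's origin)
- brush_grip (a point): point on the brush's axis in the middle of its wooden handle, 175 mm from the tip
- holder: fixed brush holder: upright square painted-steel tube 56 mm wide outside, 48 mm inside, rim 144 mm above the bench; the brush hangs in it with its guard disc resting on the rim, tip 14 mm above the bench; on an 80 mm square foot plate; origin at the centre of the underside
- rotary: fixed blue rotary table: a 240 mm square base with a flat round steel disc, 280 mm diameter, its top 58 mm above the bench; beside it (to its +y) a 46 mm high blue step carries the lock collar; origin at the bench under the disc's centre
- disc_top (a point): centre of the steel disc's top surface
- collar_axis (a point): on the lock collar's upright turning axis, at mid-height of the ring, 62.5 mm above the bench. The collar is a captive aluminium ring, 56 mm outside diameter, 30 mm high, its underside 1.5 mm above the step, round a steel post that ends 11 mm above the ring; one lug, 12 mm wide, projects to 52 mm from the axis
- collar (a joint): turn of the lock collar in rad, growing anticlockwise seen from above. At 0 its lug points along the rotary table's own -x, at a small unlocked tick; at 1.2 it points at the long broad white locked line on the step; it can turn on to a stop at 1.7
- pendant: bystander: grey control box with a black knob, 100 x 75 x 45 mm; origin at the centre of its underside
- rule: bystander: flat aluminium straight-edge 30 x 200 x 4 mm; origin at the centre of its underside
- knuckle: bystander: dark steel axle knuckle with a 26 mm spindle 160 mm long pointing along its -y; origin under its block

How it is judged:
On the way, in this order (a step that is already met when the one before it is completed fails the run):
1. the rotary table's collar is turned to its locked mark (value of joint collar between 1.08 and 1.32 rad), for 0.3 s.
2. the brush reaches the bottom of the tall socket (horizontal distance between brush_tip and socket_tall below 0.015 m and z of brush_tip in the frame of socket_tall below 0.018 m and angle between socket_tall's own z axis and vertical below 0.2 rad), for 0.1 s.
3. the brush is drawn back up to the mouth of the tall socket (horizontal distance between brush_tip and socket_tall below 0.08 m and z of brush_tip in the frame of socket_tall above 0.085 m), for 0.05 s.
4. the brush reaches the bottom of the tall socket a second time (all of step 2), for 0.1 s.
5. the brush reaches the bottom of the middle socket (horizontal distance between brush_tip and socket_middle below 0.015 m and z of brush_tip in the frame of socket_middle below 0.018 m and angle between socket_middle's own z axis and vertical below 0.2 rad), for 0.1 s.
6. the brush is drawn back up to the mouth of the middle socket (horizontal distance between brush_tip and socket_middle below 0.08 m and z of brush_tip in the frame of socket_middle above 0.06 m), for 0.05 s.
7. the brush reaches the bottom of the middle socket a second time (all of step 5), for 0.1 s.
8. the brush reaches the bottom of the short socket (horizontal distance between brush_tip and socket_short below 0.015 m and z of brush_tip in the frame of socket_short below 0.018 m and angle between socket_short's own z axis and vertical below 0.2 rad), for 0.1 s.
9. the brush is drawn back up to the mouth of the short socket (horizontal distance between brush_tip and socket_short below 0.08 m and z of brush_tip in the frame of socket_short above 0.035 m), for 0.05 s.
10. the brush reaches the bottom of the short socket a second time (all of step 8), for 0.1 s.
At the end, for the whole second after the job is handed in: collar within 0.12 rad of the locked line; brush upright in its holder, head down (tip within 20 mm of the holder's centre line and below 30 mm); every socket present stands upright and at rest on the steel disc, its centre within 115 mm of the disc's centre (all of step 1 and horizontal distance between brush_tip and holder below 0.02 m and z of brush_tip in the frame of holder below 0.03 m and angle between brush's own z axis and vertical below 0.25 rad and linear speed of brush below 0.03 m/s and horizontal distance between each of socket_tall, socket_middle, socket_short and disc_top below 0.115 m and z of socket_tall in the frame of disc_top between -0.006 and 0.006 m and angle between each of socket_tall, socket_middle, socket_short's own z axis and vertical below 0.08 rad and linear speed of each of socket_tall, socket_middle, socket_short below 0.02 m/s and z of socket_middle in the frame of disc_top between -0.006 and 0.006 m and z of socket_short in the frame of disc_top between -0.006 and 0.006 m); the robot touches nothing.
It fails at once if the pendant is disturbed (moved more than 30 mm) (distance of pendant from where it was at the start of the episode above 0.03 m).
It fails at once if the rule is disturbed (moved more than 30 mm) (distance of rule from where it was at the start of the episode above 0.03 m).
It fails at once if the knuckle is disturbed (moved more than 30 mm) (distance of knuckle from where it was at the start of the episode above 0.03 m).
Of socket_tall, socket_middle, socket_short only 2 to 3 are there at a start; the rules pass over those that are not, and their reading is None.
At some moment in a run one of socket_tall, socket_middle, socket_short may be knocked a few centimetres aside while the robot is not near it.
It also fails if it takes over 210 s, if anything falls off the work surface, if the arm or the gripper's body presses on something with over 40 N, if the wrist force passes 120 N, or if a joint passes its speed limit or range.

## Working session

There is one attempt and no reset: what is moved stays moved. The work goes in short steps, Python scripts to look and compute and a tool call to move; the robot and the scene stay as the last step left them, time stands still between calls to the robot, and variables do not carry over. Pictures are saved under pics/ and viewed, and the job is handed in when it is done.

Besides the shell and the picture viewer there is one more tool, called as name(argument=value, ...) on one line, values as JSON. servo_tool: Moves the arm, as the interface text tells. Its arguments: {"type":"object","properties":{"delta_pos":{"type":"array","items":{"type":"array","items":{"type":"number"}}},"dr":{"type":"array","items":{"type":"array","items":{"type":"number"}}},"grip":{"type":"array","items":{"type":"number"}},"grip_force":{"type":"number"}},"required":["delta_pos","dr","grip"]}

```bash
mkdir -p pics; ls
python3 - <<'E'
from station import ctrl
import cv2
o=ctrl.get_obs(); print({k:(v if not hasattr(v,'round') else v) for k,v in o.items()})
for n in("scene","top"):
    im=ctrl.get_image(n); cv2.imwrite(f"pics/{n}0.png",cv2.cvtColor(im,cv2.COLOR_RGB2BGR)); print(ctrl.camera_params(n))
E
```

```text
pics
{'t': 0.0, 'q': array([-1.44902283e+00,  5.33745168e-02,  1.61428392e+00,  1.55655883e-05,
        1.47599684e+00, -1.18983950e-01]), 'dq': array([-0.00081506, -0.00091312, -0.00127831,  0.00014071,  0.0003903 ,
       -0.00031788]), 'effort': array([ 2.19489098e-04, -3.93679404e+01, -3.70177746e+01, -9.34516106e-05,
        7.15691902e-03,  6.62242996e-06]), 'tool_pos': array([ 0.14896607, -0.60638144,  0.24405806]), 'tool_rot': array([-0.25322944,  2.09573322, -2.09138347]), 'contact_force': array([-0.76021379, -0.31368842,  0.13872161]), 'wrist_torque': array([-0.00474582,  0.01487566, -0.00631893]), 'opening': 0.08537572890352105}
{'fovy': 57.494411357264326, 'cx': 254.95329502425534, 'cy': 190.31554023692, 'eye': array([1.15075319, 0.07255705, 0.802711  ]), 'rotation': array([-1.71185892, -1.97333098,  0.71741235])}
{'fovy': 42.77202146675231, 'cx': 247.51524039157673, 'cy': 200.33633308599056, 'eye': array([4.25131966e-01, 2.75304557e-04, 1.37478456e+00]), 'rotation': array([-2.12990654,  2.17604063, -0.17345369])}
```

View pics/scene0.png

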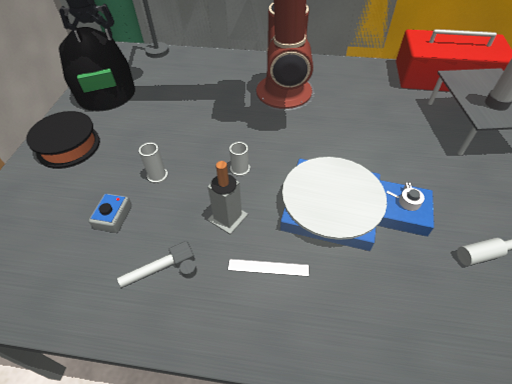

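View pics/top0.png

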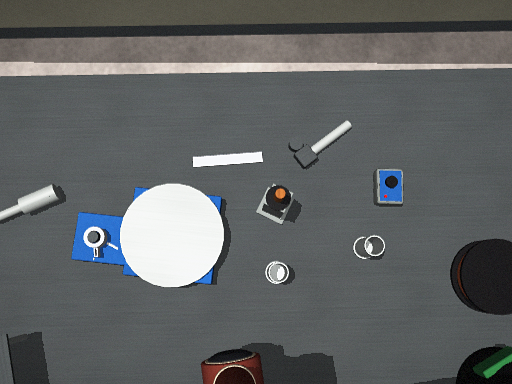

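```bash
cat > h.py <<'E'
from station import ctrl
import cv2, numpy as np
from scipy.spatial.transform import Rotation as R
def cam(n):
    p=ctrl.camera_params(n); f=192/np.tan(np.radians(p['fovy'])/2)
    return f,p['cx'],p['cy'],np.array(p['eye']),R.from_rotvec(p['rotation']).as_matrix()
def proj(n,P):
    f,cx,cy,e,M=cam(n); c=(np.atleast_2d(P)-e)@M   # M cols = camera axes in world
    return np.c_[f*c[:,0]/c[:,2]+cx, f*c[:,1]/c[:,2]+cy]
def atz(n,uv,z):
    f,cx,cy,e,M=cam(n); uv=np.atleast_2d(uv)
    d=np.c_[(uv[:,0]-cx)/f,(uv[:,1]-cy)/f,np.ones(len(uv))]@M.T
    return e+d*((z-e[2])/d[:,2])[:,None]
def save(n,name,crop=None,s=1):
    im=cv2.cvtColor(ctrl.get_image(n),cv2.COLOR_RGB2BGR); 
    if crop: im=im[crop[1]:crop[3],crop[0]:crop[2]]
    if s!=1: im=cv2.resize(im,None,fx=s,fy=s,interpolation=cv2.INTER_CUBIC)
    cv2.imwrite("pics/"+name,im)
E
python3 - <<'E'
from h import *
for n in("scene","top"):
    print(n,proj(n,[[0,0,0],ctrl.get_obs()['tool_pos'],[.5,0,0]]).round())
    save(n,n+"1.png")
    for l in("socket_tall","socket_middle","socket_short","brush","holder","rotary","collar","pendant","rule","knuckle"):
        for m in ctrl.masks_of(n,l)[:3]:
            ys,xs=np.nonzero(m['pixels'])
            print(n,l,round(m['score'],2),m['extent'],len(xs),xs.mean().round(1),ys.mean().round(1))
print(ctrl.get_obs()['t'])
E
```

```text
scene [[283.  91.]
 [ 94.  40.]
 [267. 191.]]
scene socket_tall 0.64 [138.4, 141.4, 169.9, 181.9] 725 152.1 163.0
scene socket_middle 0.55 [224.6, 143.9, 248.4, 176.3] 628 238.3 159.0
scene brush 0.65 [211.3, 157.8, 235.9, 193.5] 558 222.7 179.9
scene holder 0.78 [207.2, 185.0, 247.6, 233.1] 1168 225.7 209.5
scene rotary 0.93 [277.9, 157.3, 433.2, 251.6] 9812 349.8 203.4
scene collar 0.73 [399.4, 184.2, 426.5, 212.3] 348 409.2 199.5
scene collar 0.5 [90.8, 194.1, 132.7, 232.7] 1153 110.0 212.9
scene pendant 0.7 [93.1, 194.8, 129.8, 233.9] 1170 109.6 213.1
scene rule 0.71 [228.2, 261.2, 307.6, 276.7] 881 267.8 267.3
scene knuckle 0.75 [114.9, 242.6, 199.2, 287.4] 1239 164.0 265.0
top [[244. 434.]
 [517. 392.]
 [240. 245.]]
top socket_tall 0.59 [352.4, 232.7, 382.8, 257.7] 571 368.5 246.1
top socket_middle 0.87 [265.8, 257.7, 287.6, 284.4] 399 276.6 272.2
top socket_short 0.54 [268.8, 183.9, 289.8, 209.9] 502 277.7 197.7
top brush 0.74 [266.1, 184.7, 292.5, 208.9] 471 277.9 197.5
top holder 0.72 [258.4, 188.7, 295.1, 224.1] 420 271.7 211.3
top rotary 0.83 [71.4, 184.2, 226.0, 285.0] 11454 157.0 236.0
top rotary 0.16 [374.0, 168.9, 407.3, 203.9] 1084 387.9 186.7
top collar 0.58 [83.2, 228.3, 107.4, 256.4] 377 95.3 239.3
top pendant 0.65 [373.3, 168.4, 404.6, 204.5] 1069 387.7 186.8
top rule 0.58 [189.1, 154.3, 262.6, 167.3] 653 226.2 159.2
top knuckle 0.58 [288.3, 124.8, 351.2, 166.3] 869 314.5 145.6
top knuckle 0.25 [352.2, 234.3, 384.7, 259.6] 615 368.3 246.6
1.2
```

Run:
```python
import cv2
a=cv2.imread('pics/top1.png'); b=cv2.imread('pics/scene1.png')
z=lambda im,x0,y0,x1,y1:cv2.resize(im[y0:y1,x0:x1],(380,280),interpolation=cv2.INTER_CUBIC)
import numpy as np
top=np.hstack([z(a,250,170,345,240),z(a,345,225,402,267)]) 
bot=np.hstack([z(a,250,250,307,292),z(a,62,205,157,275)])
cv2.imwrite('pics/z1.png',np.vstack([top,bot]))
top=np.hstack([z(b,120,130,196,186),z(b,205,130,281,186)]) 
bot=np.hstack([z(b,190,155,285,240-15),z(b,365,170,441,226)])
cv2.imwrite('pics/z2.png',np.vstack([top,bot]))
```

```text
(no output)
```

View pics/z1.png

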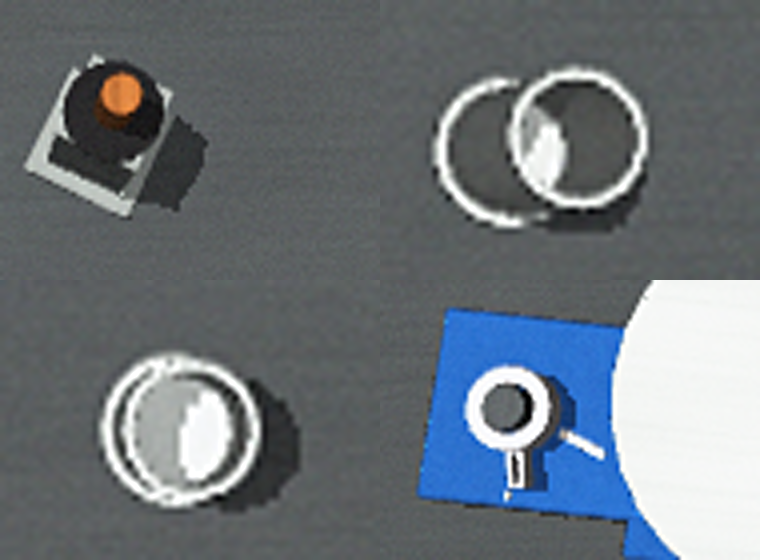

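View pics/z2.png

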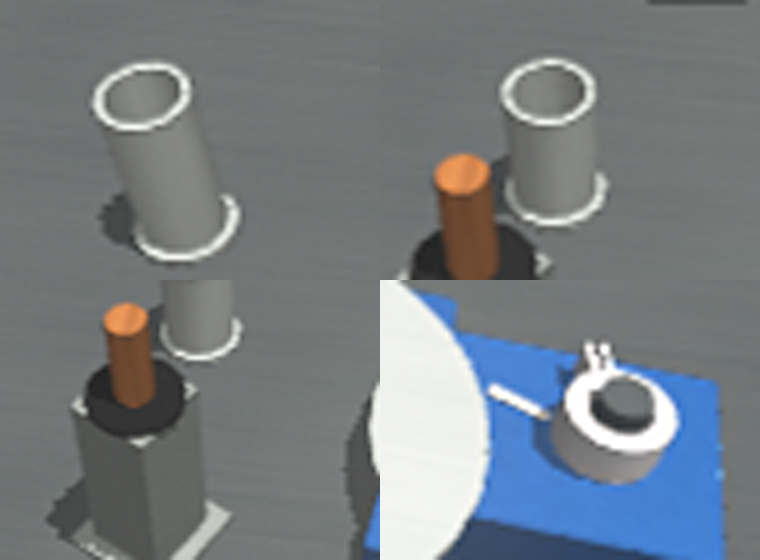

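Run:
```python
from h import *
s3=lambda n,u,v,z:print(n,atz("top",[u,v],z).round(4)[0])
s3('handle',280,193.3,.216); s3('disc',278.25,197,.149)
s3('tall rim',374.9,245.7,.115); s3('tall foot',364.5,247.5,.008)
for z in(.065,.09,.115): s3(f'2 rim {z}',278.8,272.5,z)
s3('2 foot',274.75,272.5,.008)
s3('post',93.3,236.8,.0885); s3('ring',94.5,236.8,.0775); s3('lug',96.2,256.2,.0625)
s3('line0',108.2,243.2,.046);s3('line1',117.7,249.2,.046)
im=cv2.imread('pics/top1.png')
m=(im.min(2)>225).astype(np.uint8)
n,l,st,c=cv2.connectedComponentsWithStats(m)
i=1+st[1:,4].argmax(); cnt=max(cv2.findContours((l==i).astype(np.uint8),0,1)[0],key=len)
el=cv2.fitEllipse(cnt); print(el); s3('disc_top',*el[0],.058)
# scene
p=lambda n,u,v,z:print('scene',n,atz("scene",[u,v],z).round(4)[0])
p('tall rim',120+142/5,130+97/5,.115); 
for z in(.065,.09): p(f'2 rim {z}',205+(549-380)/5,130+92/5,z)
p('handle',190+125/4,155+(320-280)/4,.216)
p('post',365+(622-380)/5,170+(405-280)/5,.0885)
b=cv2.imread('pics/scene1.png');m=((b.min(2)>200)).astype(np.uint8)
n,l,st,c=cv2.connectedComponentsWithStats(m)
i=1+st[1:,4].argmax(); cnt=max(cv2.findContours((l==i).astype(np.uint8),0,1)[0],key=len)
el=cv2.fitEllipse(cnt); print(el); p('disc_top',*el[0],.058)
```

```text
handle [ 0.61   -0.0979  0.216 ]
disc [ 0.6113 -0.0988  0.149 ]
tall rim [ 0.4847 -0.3463  0.115 ]
tall foot [ 0.4854 -0.3464  0.008 ]
2 rim 0.065 [ 0.422  -0.1007  0.065 ]
2 rim 0.09 [ 0.4221 -0.0988  0.09  ]
2 rim 0.115 [ 0.4221 -0.0968  0.115 ]
2 foot [ 0.4221 -0.0939  0.008 ]
post [0.5251 0.383  0.0885]
ring [0.5259 0.3832 0.0775]
lug [0.4756 0.3819 0.0625]
line0 [0.5103 0.3553 0.046 ]
line1 [0.4937 0.3296 0.046 ]
((171.3859100341797, 235.0474090576172), (101.28653717041016, 103.58613586425781), 50.10152053833008)
disc_top [0.5277 0.1838 0.058 ]
scene tall rim [ 0.4889 -0.3391  0.115 ]
scene 2 rim 0.065 [ 0.4003 -0.098   0.065 ]
scene 2 rim 0.09 [ 0.4258 -0.0922  0.09  ]
scene handle [ 0.6133 -0.0937  0.216 ]
scene post [0.5347 0.3858 0.0885]
((334.21319580078125, 196.83486938476562), (77.81170654296875, 104.00556182861328), 103.3588638305664)
scene disc_top [0.5436 0.1884 0.058 ]
```

```bash
cat >> h.py <<'E'
def circ(c,r,n=72):
    t=np.linspace(0,2*np.pi,n); return np.c_[c[0]+r*np.cos(t),c[1]+r*np.sin(t),np.full(n,c[2])]
def overlay(n,src,curves,panels,name,W=380,H=280):
    im=cv2.imread('pics/'+src) if isinstance(src,str) else src; out=[]
    for (x0,y0,x1,y1) in panels:
        s=W/(x1-x0); z=cv2.resize(im[y0:y1,x0:x1],(W,H),interpolation=cv2.INTER_CUBIC)
        for c,col in curves:
            q=(proj(n,c)+.5-[x0,y0])*s
            cv2.polylines(z,[q.round().astype(int)],False,col,1)
        out.append(z)
    rows=[np.hstack(out[i:i+2]) for i in range(0,len(out),2)]
    cv2.imwrite('pics/'+name,np.vstack(rows))
E
cat > m.py <<'E'
from h import *
r=(0,0,255);g=(0,255,0);y=(0,255,255)
def model(T,M,Hd,C,D):
    return [(circ([*T,.115],.027),r),(circ([*T,.0],.031),g),(circ([*M,.09],.027),r),(circ([*M,.0],.031),g),
     (circ([*Hd,.216],.013),y),(circ([*Hd,.149],.032),r),(circ([*C,.0775],.028),r),(circ([*C,.0885],.010),y),(circ([*D,.058],.14),g)]
E
python3 - <<'E'
from m import *
c=model([.485,-.346],[.422,-.0988],[.611,-.098],[.525,.383],[.5277,.1838])
overlay("top","top1.png",c,[(250,170,345,240),(335,215,411,271),(230,240,306,296),(62,175,242,308-1)],"o1.png")
overlay("scene","scene1.png",c,[(190,140,285,210),(115,130,191,186),(210,130,286,186),(270,130,450,263)],"o2.png")
E
```

```text
(no output)
```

View pics/o1.png

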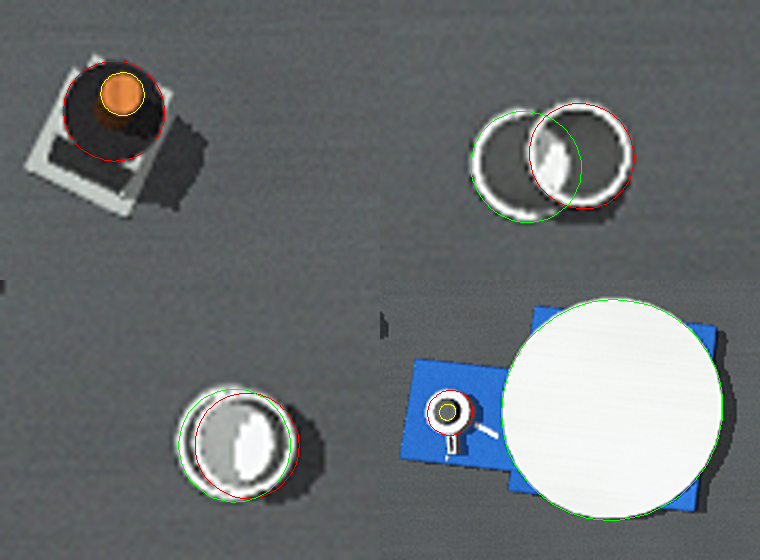

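View pics/o2.png

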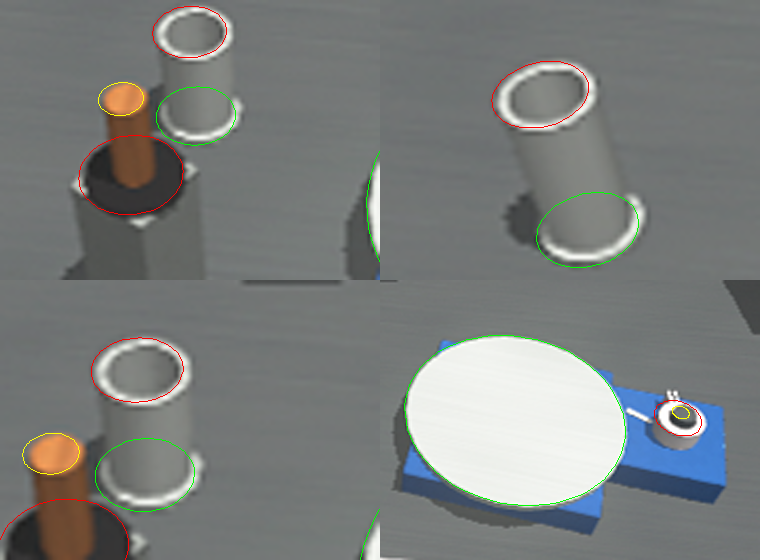

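```bash
cat >> h.py <<'E'
def st():
    o=ctrl.get_obs(); M=R.from_rotvec(o['tool_rot']).as_matrix()
    return o,M
def plan(target,jaw=None):
    """tool-frame delta to target world pos; jaw = desired jaw (tool z) azimuth deg, tool y down"""
    o,M=st(); d=M.T@(np.array(target)-o['tool_pos'])
    az=np.degrees(np.arctan2(M[1,2],M[0,2]))
    print('t',round(o['t'],2),'pos',o['tool_pos'].round(4),'az',az.round(1),'yaxis',M[:,1].round(3),'q',o['q'].round(2),'F',o['contact_force'].round(1),'open',round(o['opening'],4))
    print(' delta',d.round(4))
    if jaw is not None:
        a=np.radians(jaw); z=np.array([np.cos(a),np.sin(a),0]); y=np.array([0,0,-1.]); x=np.cross(y,z)
        print(' dr',np.degrees(R.from_matrix(M.T@np.c_[x,y,z]).as_rotvec()).round(1))
E
python3 - <<'E'
from h import *
o,M=st();print(M.round(3))
plan([.45,-.3,.38],90)
def a(p,q):
    P=atz("top",[p,q],.046); d=P[0]-P[1]; return np.degrees(np.arctan2(d[1],d[0]))
f=lambda x,y:[62+(x-380)/4,205+(y-280)/4]
A=atz("top",[f(447,310),f(622,327)],.046); d=A[1]-A[0]; print('yaw',np.degrees(np.arctan2(d[0],-d[1]))*-1, np.degrees(np.arctan2(d[1],d[0])))
B=atz("top",[f(447,310),f(418,496)],.046); d=B[1]-B[0]; print('-x dir',np.degrees(np.arctan2(d[1],d[0])))
E
```

```text
[[-0.971 -0.     0.238]
 [-0.238 -0.    -0.971]
 [ 0.    -1.    -0.   ]]
t 1.2 pos [ 0.149  -0.607   0.2453] az -76.2 yaxis [-0. -0. -1.] q [-1.45  0.05  1.61 -0.    1.48 -0.12] F [-0.2  0.6 -0.3] open 0.0853
 delta [-0.3655 -0.1347 -0.2263]
 dr [   0.  -166.2   -0. ]
yaw 6.77629696934402 -96.77629696934402
-x dir 172.75314134345226
```

servo_tool(delta_pos=[[-0.06,-0.03,-0.037],[-0.06,-0.03,-0.037],[-0.06,-0.03,-0.037],[-0.06,-0.02,-0.037],[-0.06,-0.02,-0.037]], dr=[[0,2,0],[0,2,0],[0,2,0],[0,2,0],[0,2,0]], grip=[0.8,0.8,0.8,0.8,0.8])

```text
t: 1.82
tool_pos: [0.3701, -0.4126, 0.3538]
tool_rot: [-0.057, 2.198, -2.191]
contact_force: [0.2, -0.9, 0.6]
opening: 0.0683
```

Run:
```python
from h import *
plan([.525,.385,.25],-86)
```

```text
t 1.82 pos [ 0.3701 -0.4126  0.3538] az -87.0 yaxis [ 0.001  0.003 -1.   ] q [-0.97 -0.16  1.64  0.    1.66  0.54] F [ 0.2 -0.9  0.6] open 0.0683
 delta [-0.1962  0.1063 -0.7881]
 dr [ 0.2 -1.  -0. ]
```

servo_tool(delta_pos=[[-0.012,0,-0.06],[-0.012,0,-0.06],[-0.012,0,-0.06],[-0.012,0,-0.06],[-0.012,0,-0.06]], dr=[[0,0,0],[0,0,0],[0,0,0],[0,0,0],[0,0,0]], grip=[0.8,0.8,0.8,0.8,0.8])

```text
t: 2.45
tool_pos: [0.4166, -0.1035, 0.3569]
tool_rot: [-0.05, 2.193, -2.192]
contact_force: [1.4, -0.1, -0.5]
opening: 0.0684
```

servo_tool(delta_pos=[[-0.015,0,-0.06],[-0.015,0,-0.06],[-0.015,0,-0.06],[-0.015,0.01,-0.06],[-0.015,0.02,-0.06]], dr=[[0,0,0],[0,0,0],[0,0,0],[0,0,0],[0,0,0]], grip=[0.8,0.8,0.8,0.8,0.8])

```text
t: 3.08
tool_pos: [0.475, 0.2009, 0.3325]
tool_rot: [-0.038, 2.187, -2.186]
contact_force: [1.0, -0.2, -0.8]
opening: 0.0686
```

Run:
```python
from h import *
plan([.525,.385,.15],-86)
```

```text
t 3.08 pos [0.475  0.2009 0.3325] az -87.0 yaxis [ 0.018  0.001 -1.   ] q [ 0.26 -0.26  1.76 -0.    1.62  1.78] F [ 1.  -0.2 -0.8] open 0.0686
 delta [-0.0563  0.1835 -0.1813]
 dr [-0. -1. -1.]
```

servo_tool(delta_pos=[[-0.015,0.035,-0.058],[-0.015,0.035,-0.058],[-0.013,0.035,-0.05],[-0.01,0.04,-0.01],[-0.0,0.03,0]], dr=[[0,-0.5,-0.5],[0,-0.5,-0.5],[0,0,0],[0,0,0],[0,0,0]], grip=[0.8,0.8,0.8,0.8,0.8])

```text
t: 3.7
tool_pos: [0.5162, 0.3749, 0.1649]
tool_rot: [-0.077, 2.181, -2.177]
contact_force: [-0.7, -0.8, 0.2]
opening: 0.0687
```

Run:
```python
from h import *
plan([.525,.385,.066],-86)
save("top","t2.png",(30,170,220,310),4); save("scene","s2.png",(300,90,500,230),4)
```

```text
t 3.7 pos [0.5162 0.3749 0.1649] az -85.6 yaxis [ 0.006  0.002 -1.   ] q [ 0.51  0.14  1.66 -0.    1.34  2.01] F [-0.7 -0.8  0.2] open 0.0687
 delta [-0.0089  0.0989 -0.0093]
 dr [ 0.1  0.4 -0.4]
```

View pics/t2.png

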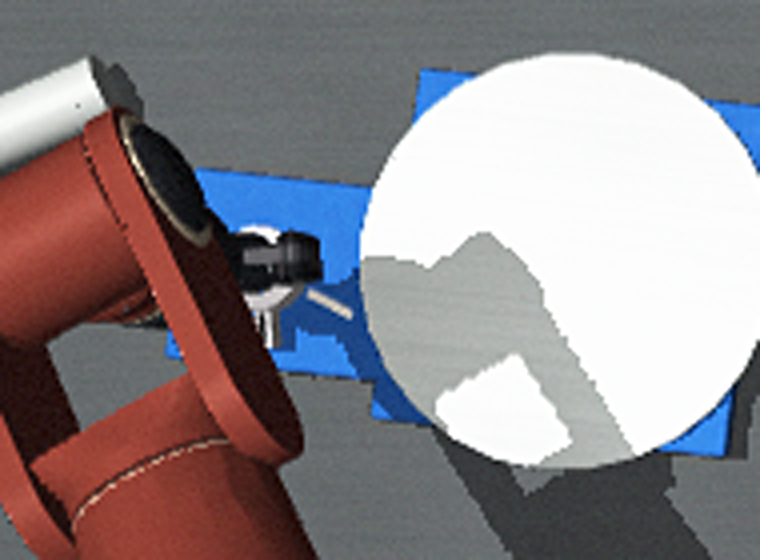

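View pics/s2.png

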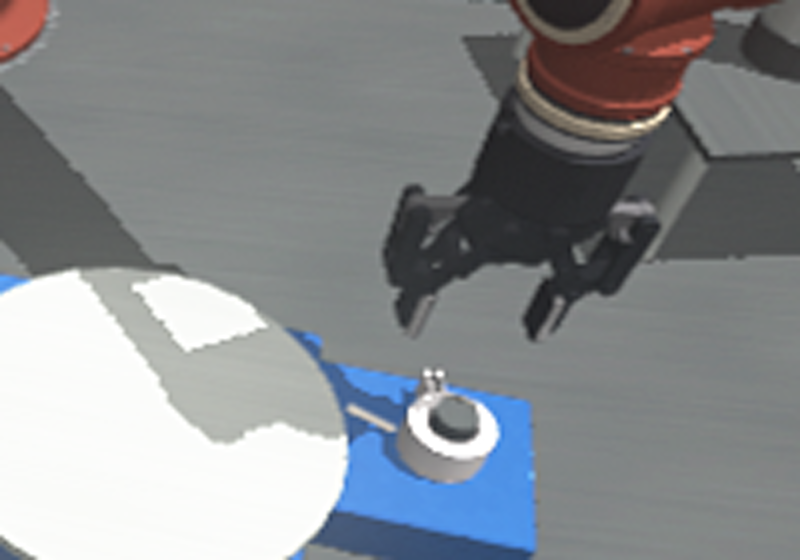

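servo_tool(delta_pos=[[-0.01,0.02,-0.01],[0,0.03,0],[0,0.02,0],[0,0,0]], dr=[[0,0.4,-0.4],[0,0,0],[0,0,0],[0,0,0]], grip=[0.8,0.8,0.8,0.8])

```text
t: 4.3
tool_pos: [0.5265, 0.3848, 0.097]
tool_rot: [-0.074, 2.189, -2.184]
contact_force: [-0.1, 0.0, 0.3]
opening: 0.0684
```

Run:
```python
from h import *
plan([.525,.385,.066],-86)
```

```text
t 4.3 pos [0.5265 0.3848 0.097 ] az -86.1 yaxis [ 0.001  0.002 -1.   ] q [0.52 0.24 1.66 0.   1.24 2.02] F [-0.1  0.   0.3] open 0.0684
 delta [ 0.0015  0.031  -0.0002]
 dr [ 0.1 -0.1 -0. ]
```

servo_tool(delta_pos=[[0,0.015,0],[0,0.015,0],[0,0,0]], dr=[[0,0,0],[0,0,0],[0,0,0]], grip=[0.8,0.8,0.8])

```text
t: 4.68
tool_pos: [0.5281, 0.3855, 0.0684]
tool_rot: [-0.069, 2.189, -2.18]
contact_force: [-0.4, -0.8, 0.3]
opening: 0.0685
```

servo_tool(delta_pos=[[0,0,0],[0,0,0],[0,0,0],[0,0,0]], dr=[[0,0,0],[0,0,0],[0,0,0],[0,0,0]], grip=[0.5,0.5,0.5,0.5], grip_force=40)

```text
t: 5.18
tool_pos: [0.5284, 0.3866, 0.0696]
tool_rot: [-0.067, 2.192, -2.177]
contact_force: [-0.3, 0.1, -1.5]
opening: 0.0551
```

Run:
```python
from h import *
plan([.525,.385,.066],-86)
```

```text
t 5.17 pos [0.5284 0.3866 0.0696] az -86.1 yaxis [ 0.006  0.007 -1.   ] q [0.52 0.28 1.67 0.   1.19 2.02] F [-0.3  0.1 -1.5] open 0.0551
 delta [0.0035 0.0036 0.0014]
 dr [ 0.4 -0.1 -0.3]
```

servo_tool(delta_pos=[[0,0,0],[0,0,0],[0,0,0]], dr=[[0,-10,0],[0,-10,0],[0,-10,0]], grip=[0.5,0.5,0.5])

```text
t: 5.55
tool_pos: [0.5281, 0.3875, 0.0697]
tool_rot: [-0.578, 1.881, -1.865]
contact_force: [0.1, 1.0, -2.4]
opening: 0.0551
```

Run:
```python
from h import *
plan([.5265,.386,.069],-27.2)
save("scene","s3.png",(300,90,500,230),4)
```

```text
t 5.55 pos [0.5281 0.3875 0.0697] az -55.3 yaxis [ 0.005  0.01  -1.   ] q [0.52 0.28 1.67 0.01 1.19 1.48] F [ 0.1  1.  -2.4] open 0.0551
 delta [0.0022 0.0007 0.0003]
 dr [  0.2 -28.1  -0.6]
```

View pics/s3.png

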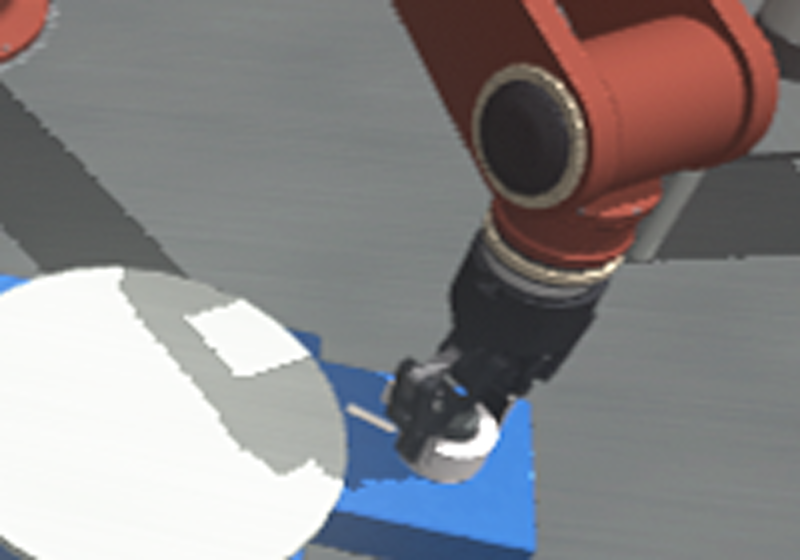

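servo_tool(delta_pos=[[0,0,0],[0,0,0],[0,0,0],[0,0,0]], dr=[[0,-10,0],[0,-10,0],[0,-8,0],[0,0,0]], grip=[0.5,0.5,0.5,0.5])

```text
t: 6.1
tool_pos: [0.5274, 0.388, 0.0697]
tool_rot: [-0.941, 1.551, -1.536]
contact_force: [0.8, 1.1, -1.4]
opening: 0.0551
```

Run:
```python
from h import *
plan([.5265,.386,.069],-27.2)
```

```text
t 6.1 pos [0.5274 0.388  0.0697] az -26.9 yaxis [ 0.002  0.011 -1.   ] q [0.52 0.28 1.67 0.01 1.19 0.98] F [ 0.8  1.1 -1.4] open 0.0551
 delta [0.0022 0.0007 0.0001]
 dr [ 0.2  0.3 -0.7]
```

servo_tool(delta_pos=[[0,0,0],[0,0,0],[0,0,0],[0,-0.03,0],[0,-0.05,0]], dr=[[0,0,0],[0,0,0],[0,0,0],[0,0,0],[0,0,0]], grip=[0.75,0.75,0.75,0.75,0.75])

```text
t: 6.72
tool_pos: [0.5249, 0.3851, 0.1462]
tool_rot: [-0.947, 1.558, -1.545]
contact_force: [0.1, -0.0, -0.3]
opening: 0.0639
```

servo_tool(delta_pos=[[0,-0.06,0],[0,-0.06,0],[0,-0.06,0.02],[0,-0.04,0.04]], dr=[[0,0,0],[0,0,0],[0,0,0],[0,0,0]], grip=[0.75,0.75,0.75,0.75])

```text
t: 7.22
tool_pos: [0.5773, 0.3572, 0.3724]
tool_rot: [-0.945, 1.556, -1.544]
contact_force: [1.8, -0.3, 0.0]
opening: 0.064
```

Run:
```python
from h import *
plan([.611,-.097,.35],-27)
save("top","t4.png",(30,170,220,310),4); save("scene","s4.png")
```

```text
t 7.22 pos [0.5773 0.3572 0.3724] az -27.2 yaxis [-0.003  0.006 -1.   ] q [0.44 0.14 1.32 0.01 1.69 0.92] F [ 1.8 -0.3  0. ] open 0.064
 delta [0.3885 0.0196 0.238 ]
 dr [ 0.3 -0.2 -0.2]
```

View pics/t4.png

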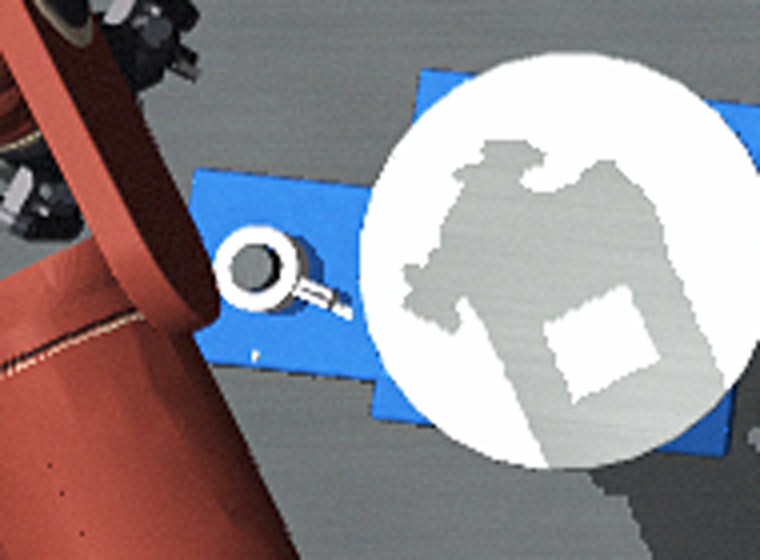

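View pics/s4.png

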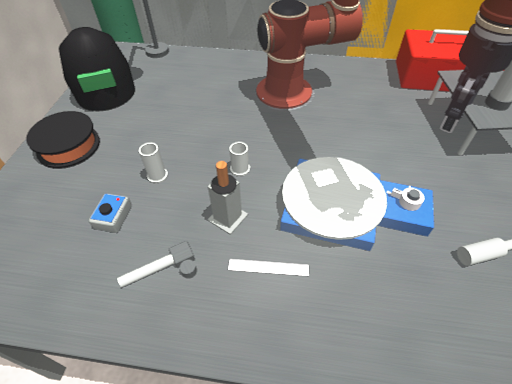

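servo_tool(delta_pos=[[0.06,0.004,0.037],[0.06,0.004,0.037],[0.06,0.004,0.037],[0.06,0.0,0.037],[0.06,0.0,0.037]], dr=[[0,0,0],[0,0,0],[0,0,0],[0,0,0],[0,0,0]], grip=[0.75,0.75,0.75,0.75,0.75])

```text
t: 7.95
tool_pos: [0.602, 0.0439, 0.3579]
tool_rot: [-0.938, 1.555, -1.544]
contact_force: [0.8, -0.1, 0.3]
opening: 0.064
```

Run:
```python
from h import *
plan([.611,-.097,.25],-27)
```

```text
t 7.95 pos [0.602  0.0439 0.3579] az -27.3 yaxis [ 0.002  0.008 -1.   ] q [-0.05 -0.04  1.52  0.01  1.66  0.42] F [ 0.8 -0.1  0.3] open 0.064
 delta [0.122  0.1067 0.0728]
 dr [ 0.1 -0.3 -0.5]
```

servo_tool(delta_pos=[[0.06,0.0,0.036],[0.05,0.01,0.03],[0.012,0.02,0.007],[0,0,0]], dr=[[0,0,-0.4],[0,0,0],[0,0,0],[0,0,0]], grip=[0.75,0.75,0.75,0.75])

```text
t: 8.45
tool_pos: [0.6081, -0.0954, 0.3224]
tool_rot: [-0.944, 1.562, -1.551]
contact_force: [0.1, 0.4, -0.9]
opening: 0.0641
```

Run:
```python
from h import *
plan([.612,-.097,.184],-27)
```

```text
t 8.45 pos [ 0.6081 -0.0954  0.3224] az -27.7 yaxis [-0.006  0.003 -1.   ] q [-0.28  0.    1.54  0.    1.61  0.21] F [ 0.1  0.4 -0.9] open 0.0641
 delta [-0.0003  0.1384  0.0051]
 dr [ 0.4 -0.7 -0. ]
```

servo_tool(delta_pos=[[0,0.05,0.005],[0,0.05,0],[0,0.03,0],[0,0,0]], dr=[[0,0,0],[0,0,0],[0,0,0],[0,0,0]], grip=[0.75,0.75,0.75,0.75])

```text
t: 8.95
tool_pos: [0.6133, -0.09, 0.1915]
tool_rot: [-0.944, 1.555, -1.546]
contact_force: [0.3, 0.4, -0.5]
opening: 0.0643
```

Run:
```python
from h import *
plan([.612,-.097,.184],-27)
save("top","t5.png",(230,150,330,225),7); save("scene","s5.png",(150,90,290,200),5)
```

```text
t 8.95 pos [ 0.6133 -0.09    0.1915] az -27.3 yaxis [-0.002  0.005 -1.   ] q [-0.27  0.08  1.68  0.    1.39  0.21] F [ 0.3  0.4 -0.5] open 0.0643
 delta [0.0068 0.0075 0.0021]
 dr [ 0.2 -0.3 -0.2]
```

View pics/s5.png

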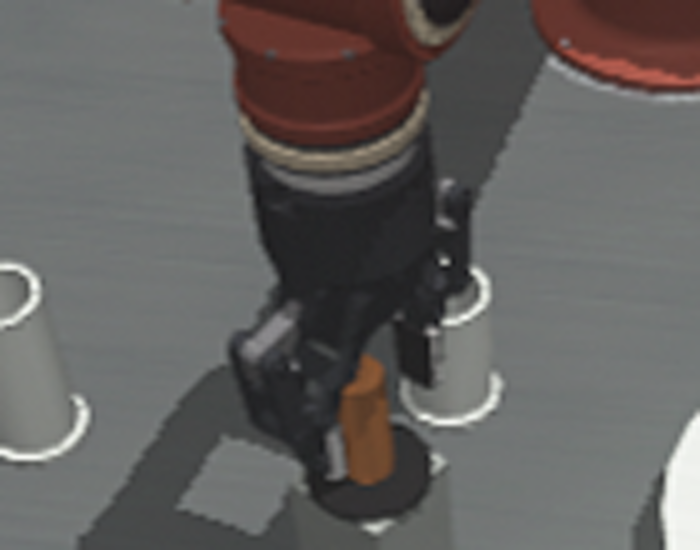

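servo_tool(delta_pos=[[0.007,0.006,0.002],[0,0,0],[0,0,0]], dr=[[0,0,0],[0,0,0],[0,0,0]], grip=[0.75,0.75,0.6])

```text
t: 9.43
tool_pos: [0.6165, -0.0987, 0.195]
tool_rot: [-0.933, 1.542, -1.554]
contact_force: [0.1, -0.1, 0.6]
opening: 0.0513
```

servo_tool(delta_pos=[[0,0,0],[0,0,0],[0,0,0],[0,0,0],[0,0,0]], dr=[[0,0,0],[0,0,0],[0,0,0],[0,0,0],[0,0,0]], grip=[0.15,0.15,0.15,0.15,0.15], grip_force=60)

```text
t: 10.05
tool_pos: [0.6169, -0.0989, 0.1962]
tool_rot: [-0.931, 1.541, -1.555]
contact_force: [0.6, 0.4, 1.3]
opening: 0.0243
```

Run:
```python
from h import *
plan([.612,-.097,.184],-27)
save("top","t6.png",(230,150,330,225),7); save("scene","s6.png",(150,90,290,200),5)
```

```text
t 10.05 pos [ 0.6169 -0.0989  0.1962] az -27.3 yaxis [ 0.015  0.    -1.   ] q [-0.28  0.08  1.67  0.    1.38  0.2 ] F [0.6 0.4 1.3] open 0.0243
 delta [ 0.0006  0.0121 -0.0054]
 dr [-0.7 -0.3 -0.4]
```

View pics/s6.png

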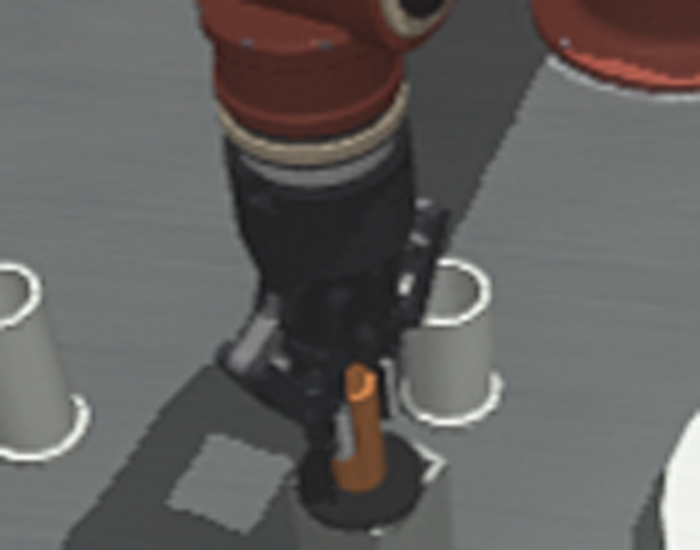

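servo_tool(delta_pos=[[0,-0.02,0],[0,-0.03,0],[0,-0.04,0],[0,-0.05,0],[0,-0.05,0]], dr=[[-0.4,0,-0.4],[-0.3,0,0],[0,0,0],[0,0,0],[0,0,0]], grip=[0.15,0.15,0.15,0.15,0.15])

```text
t: 10.78
tool_pos: [0.6138, -0.0981, 0.3804]
tool_rot: [-0.958, 1.566, -1.543]
contact_force: [1.1, 0.4, -0.2]
opening: 0.0246
```

Run:
```python
from h import *
plan([.612,-.097,.384],-27)
save("top","t7.png",(210,150,330,240),6); save("scene","s7.png",(130,30,310,240),3)
```

```text
t 10.78 pos [ 0.6138 -0.0981  0.3804] az -27.3 yaxis [-0.017  0.004 -1.   ] q [-0.28  0.01  1.43 -0.    1.71  0.2 ] F [ 1.1  0.4 -0.2] open 0.0246
 delta [-0.0002 -0.0035 -0.0022]
 dr [ 1.  -0.3  0.2]
```

View pics/s7.png

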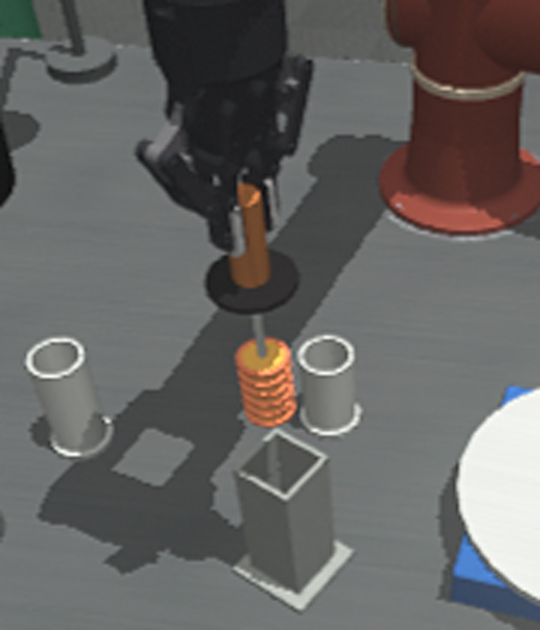

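View pics/t7.png

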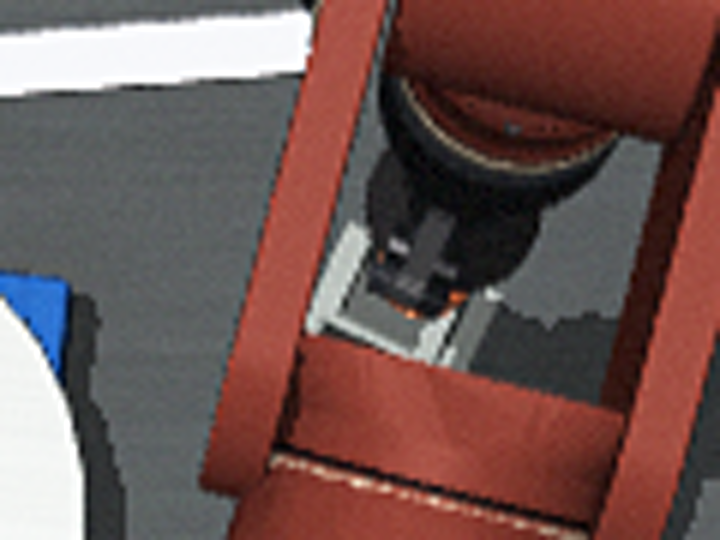

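servo_tool(delta_pos=[[0,0,0],[0,0,0]], dr=[[1.7,0,0.6],[0,0,0]], grip=[0.15,0.15])

```text
t: 11.12
tool_pos: [0.6155, -0.0986, 0.3854]
tool_rot: [-0.923, 1.531, -1.56]
contact_force: [-0.0, 1.0, -1.4]
opening: 0.0248
```

```bash
cat >> m.py <<'E'
def brush(tip,ax=(0,0,1)):
    ax=np.array(ax,float);ax/=np.linalg.norm(ax);tip=np.array(tip)
    def ring(h,rad):
        u=np.cross(ax,[1,0,0.]);u/=np.linalg.norm(u);v=np.cross(ax,u);t=np.linspace(0,2*np.pi,60)
        return tip+ax*h+rad*(np.outer(np.cos(t),u)+np.outer(np.sin(t),v))
    return [(ring(0,.0195),r),(ring(.062,.0195),r),(ring(.1325,.032),g),(ring(.202,.013),y),(np.array([tip,tip+ax*.202]),(255,255,0))]
E
python3 - <<'E'
from m import *
plan([.612,-.097,.384],-27)
o,M=st(); p=o['tool_pos']
save("scene","s8.png"); save("top","t8.png")
for d in[(0,0)]:
    c=brush([p[0]+d[0]-.004,p[1]+d[1],p[2]-.182])
    overlay("scene","s8.png",c,[(170,70,270,180)],"o8.png",600,660-70)
    overlay("top","t8.png",c,[(240,130,320,200)],"o8t.png",600,525)
E
```

```text
t 11.12 pos [ 0.6155 -0.0986  0.3854] az -27.3 yaxis [ 0.026 -0.003 -1.   ] q [-0.28 -0.01  1.45  0.    1.68  0.2 ] F [-0.   1.  -1.4] open 0.0248
 delta [ 0.0002  0.0013 -0.0039]
 dr [-1.4 -0.3 -0.5]
```

View pics/o8.png

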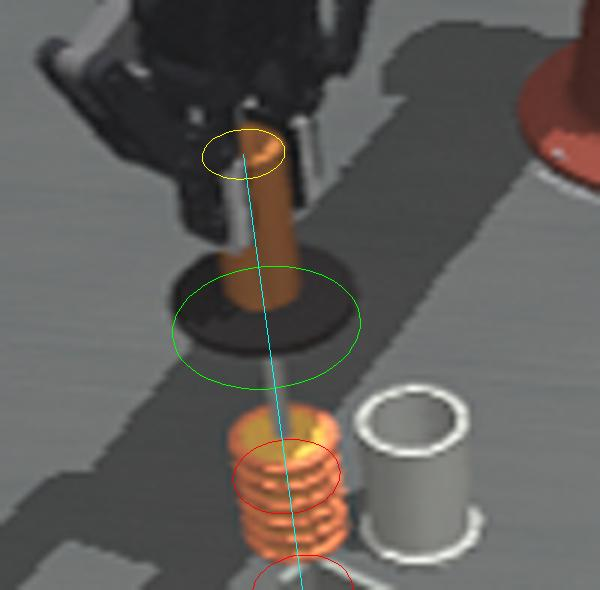

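View pics/o8t.png

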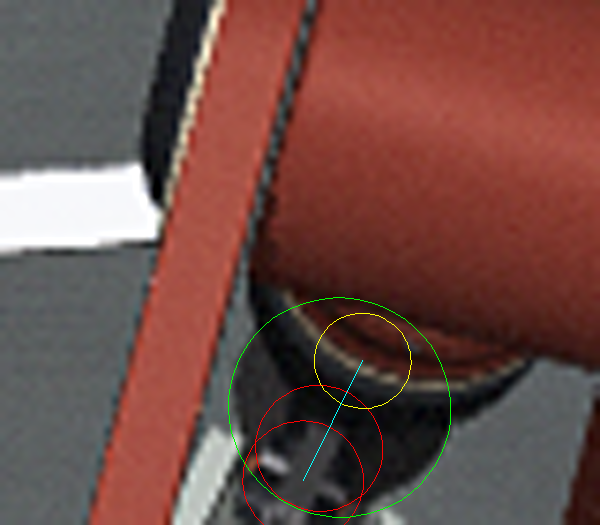

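Run:
```python
from m import *
p=np.array([.6155,-.0986,.3854])
c=brush([p[0]-.004,p[1],p[2]-.182])
overlay("scene","s8.png",c,[(170,80,290,170)],"o8.png",760,570)
```

```text
(no output)
```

View pics/o8.png

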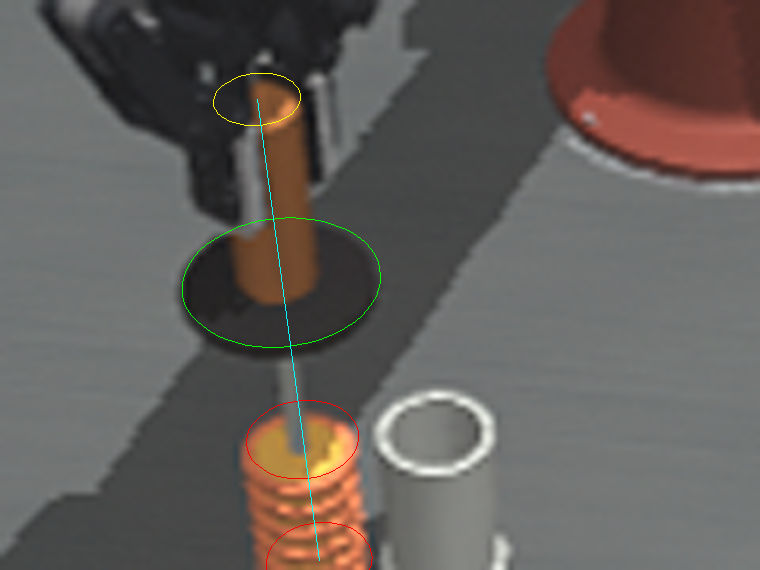

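Run:
```python
from h import *
plan([.488,-.345,.385],-27)
```

```text
t 11.22 pos [ 0.6154 -0.0986  0.3843] az -27.3 yaxis [ 0.024 -0.003 -1.   ] q [-0.28 -0.01  1.45  0.    1.68  0.2 ] F [-0.1  0.4 -1.7] open 0.025
 delta [ 2.774e-01 -3.100e-03 -1.000e-04]
 dr [-1.3 -0.3 -0.5]
```

servo_tool(delta_pos=[[0.05,-0.003,0],[0.055,0,0],[0.055,0,0],[0.055,0,0],[0.04,0,0]], dr=[[0,0,0],[0,0,0],[0,0,0],[0,0,0],[0,0,0]], grip=[0.15,0.15,0.15,0.15,0.15])

```text
t: 11.85
tool_pos: [0.4952, -0.328, 0.376]
tool_rot: [-0.934, 1.54, -1.546]
contact_force: [0.5, -0.1, -1.6]
opening: 0.0249
```

Run:
```python
from h import *
plan([.488,-.345,.33],-27)
```

```text
t 11.85 pos [ 0.4952 -0.328   0.376 ] az -26.9 yaxis [ 0.013  0.004 -1.   ] q [-0.72 -0.07  1.52  0.01  1.68 -0.24] F [ 0.5 -0.1 -1.6] open 0.0249
 delta [0.0188 0.0458 0.0008]
 dr [-0.6  0.1 -0.6]
```

servo_tool(delta_pos=[[0.019,0.01,0.001],[0,0.02,0],[0,0,0]], dr=[[0,0,0],[0,0,0],[0,0,0]], grip=[0.15,0.15,0.15])

```text
t: 12.22
tool_pos: [0.4863, -0.3457, 0.3393]
tool_rot: [-0.933, 1.549, -1.541]
contact_force: [0.4, 0.1, -1.8]
opening: 0.0247
```

Run:
```python
from m import *
plan([.488,-.345,.33],-27)
o,M=st(); p=o['tool_pos']
save("scene","s9.png")
c=brush([p[0]-.003,p[1],p[2]-.183])+model([.485,-.345],[.423,-.097],[.611,-.0975],[.525,.384],[.528,.184])
overlay("scene","s9.png",c,[(95,90,215,180)],"o9.png",760,570)
```

```text
t 12.22 pos [ 0.4863 -0.3457  0.3393] az -27.1 yaxis [ 0.009  0.01  -1.   ] q [-0.75 -0.05  1.56  0.01  1.63 -0.27] F [ 0.4  0.1 -1.8] open 0.0247
 delta [-0.0012  0.0093  0.0011]
 dr [-0.2 -0.1 -0.7]
```

View pics/o9.png

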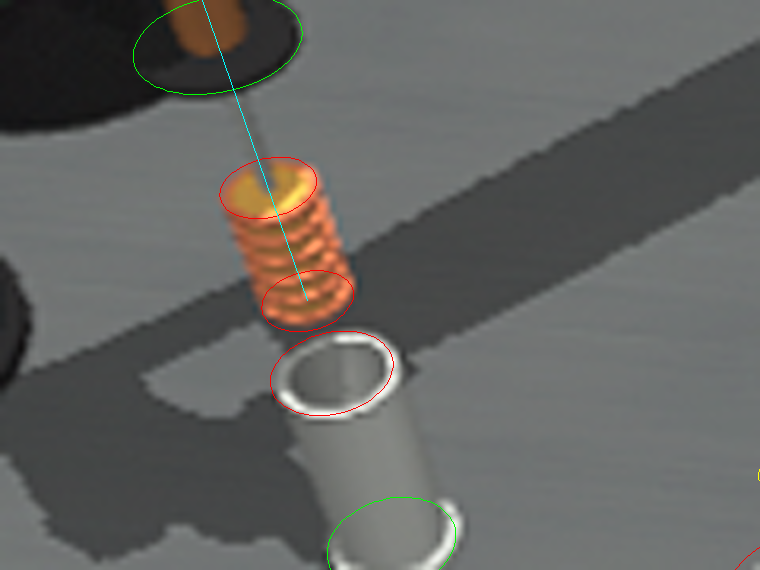

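Run:
```python
from h import *
plan([.488,-.344,.195],-27)
```

```text
t 12.28 pos [ 0.4867 -0.3459  0.3408] az -27.1 yaxis [ 0.01   0.008 -1.   ] q [-0.75 -0.05  1.56  0.01  1.63 -0.27] F [-0.4 -0.5 -0.8] open 0.0247
 delta [-0.0005  0.1458 -0.0005]
 dr [-0.3 -0.1 -0.7]
```

servo_tool(delta_pos=[[0,0.02,0],[0,0.03,0],[0,0,0]], dr=[[0,0,0],[0,0,0],[0,0,0]], grip=[0.15,0.15,0.15])

```text
t: 12.65
tool_pos: [0.4891, -0.3426, 0.2886]
tool_rot: [-0.935, 1.542, -1.54]
contact_force: [0.8, -0.4, -0.8]
opening: 0.0248
```

Run:
```python
from m import *
plan([.488,-.344,.195],-27)
o,M=st(); p=o['tool_pos']
save("scene","s10.png")
c=brush([p[0]-.003,p[1],p[2]-.183])
overlay("scene","s10.png",c,[(95,90,215,180)],"o10.png",760,570)
```

```text
t 12.65 pos [ 0.4891 -0.3426  0.2886] az -26.8 yaxis [ 0.011  0.008 -1.   ] q [-0.74 -0.04  1.63  0.01  1.54 -0.27] F [ 0.8 -0.4 -0.8] open 0.0248
 delta [ 0.0029  0.0935 -0.001 ]
 dr [-0.4  0.2 -0.7]
```

View pics/o10.png

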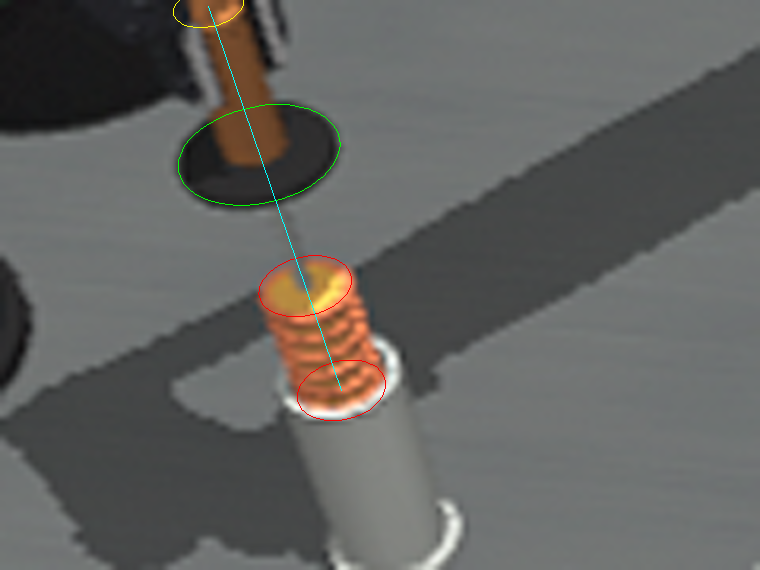

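servo_tool(delta_pos=[[0.002,0.03,-0.001],[0,0.03,0],[0,0.025,0],[0,0,0]], dr=[[0,0,0],[0,0,0],[0,0,0],[0,0,0]], grip=[0.15,0.15,0.15,0.15])

```text
t: 13.2
tool_pos: [0.4913, -0.3446, 0.211]
tool_rot: [-0.935, 1.531, -1.547]
contact_force: [0.3, 0.7, -0.3]
opening: 0.0248
```

Run:
```python
from m import *
plan([.488,-.344,.195],-27)
```

```text
t 13.2 pos [ 0.4913 -0.3446  0.211 ] az -26.7 yaxis [ 0.018  0.001 -1.   ] q [-0.74  0.01  1.72  0.01  1.4  -0.28] F [ 0.3  0.7 -0.3] open 0.0248
 delta [ 0.0011  0.0159 -0.0034]
 dr [-0.9  0.3 -0.5]
```

servo_tool(delta_pos=[[0,0.01,-0.003],[0,0.01,0],[0,0.002,0],[0,0,0]], dr=[[0,0,0],[0,0,0],[0,0,0],[0,0,0]], grip=[0.15,0.15,0.15,0.15])

```text
t: 13.7
tool_pos: [0.4905, -0.3445, 0.1928]
tool_rot: [-0.934, 1.524, -1.552]
contact_force: [-0.6, 0.8, -1.9]
opening: 0.0246
```

Run:
```python
from m import *
plan([.488,-.344,.193],-27)
o,M=st(); p=o['tool_pos']
save("scene","s11.png")
c=brush([p[0]-.003,p[1],p[2]-.183])
overlay("scene","s11.png",c,[(95,90,215,180)],"o11.png",760,570)
```

```text
t 13.7 pos [ 0.4905 -0.3445  0.1928] az -26.6 yaxis [ 0.023 -0.004 -1.   ] q [-0.74  0.02  1.74  0.01  1.37 -0.28] F [-0.6  0.8 -1.9] open 0.0246
 delta [ 0.0007 -0.0003 -0.0025]
 dr [-1.3  0.4 -0.4]
```

View pics/o11.png

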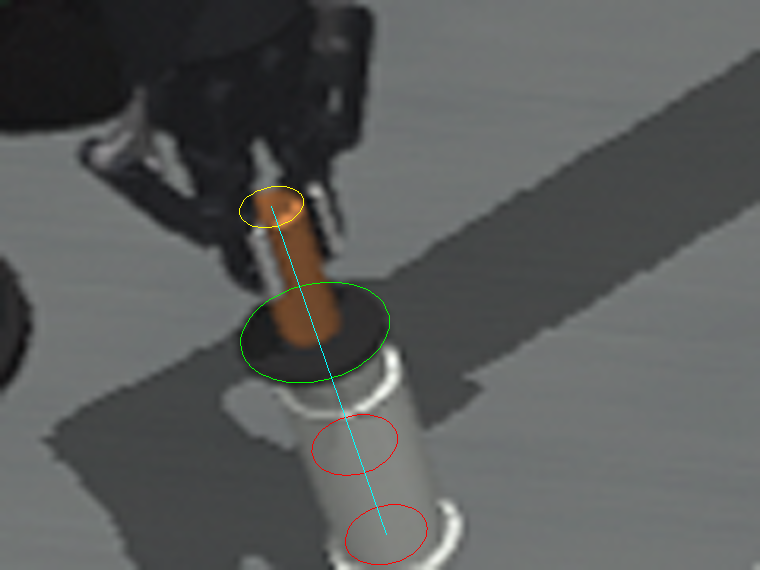

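servo_tool(delta_pos=[[0,0.003,-0.002],[0,0.003,0],[0,0,0]], dr=[[-0.5,0,0],[-0.5,0,0],[0,0,0]], grip=[0.15,0.15,0.15])

```text
t: 14.12
tool_pos: [0.4908, -0.3452, 0.1908]
tool_rot: [-0.941, 1.534, -1.547]
contact_force: [-0.0, 0.5, -0.7]
opening: 0.0247
```

Run:
```python
from m import *
plan([.488,-.344,.193],-27)
```

```text
t 14.12 pos [ 0.4908 -0.3452  0.1908] az -26.6 yaxis [ 0.012 -0.001 -1.   ] q [-0.74  0.03  1.73  0.01  1.37 -0.28] F [-0.   0.5 -0.7] open 0.0247
 delta [ 0.0002 -0.0022 -0.003 ]
 dr [-0.6  0.4 -0.3]
```

servo_tool(delta_pos=[[0,0.004,-0.002],[0,0.004,0],[0,0.004,0]], dr=[[0,0,0],[0,0,0],[0,0,0]], grip=[0.15,0.15,0.15])

```text
t: 14.5
tool_pos: [0.4914, -0.3465, 0.19]
tool_rot: [-0.94, 1.526, -1.553]
contact_force: [-5.9, 3.1, 17.5]
opening: 0.0247
```

servo_tool(delta_pos=[[0,-0.02,0],[0,-0.035,0],[0,-0.035,0],[0,-0.03,0],[0,0,0]], dr=[[0,0,0],[0,0,0],[0,0,0],[0,0,0],[0,0,0]], grip=[0.15,0.15,0.15,0.15,0.15])

```text
t: 15.12
tool_pos: [0.4888, -0.3452, 0.3111]
tool_rot: [-0.939, 1.528, -1.552]
contact_force: [0.5, 0.4, -1.5]
opening: 0.0246
```

Run:
```python
from m import *
plan([.4885,-.344,.192],-27)
o,M=st(); p=o['tool_pos']
save("scene","s12.png")
c=brush([p[0]-.003,p[1],p[2]-.182])
overlay("scene","s12.png",c,[(95,90,215,180)],"o12.png",760,570)
```

```text
t 15.12 pos [ 0.4888 -0.3452  0.3111] az -26.6 yaxis [ 0.017 -0.005 -1.   ] q [-0.74 -0.05  1.61  0.01  1.57 -0.28] F [ 0.5  0.4 -1.5] open 0.0246
 delta [-0.0005  0.119  -0.0029]
 dr [-1.   0.4 -0.2]
```

View pics/o12.png

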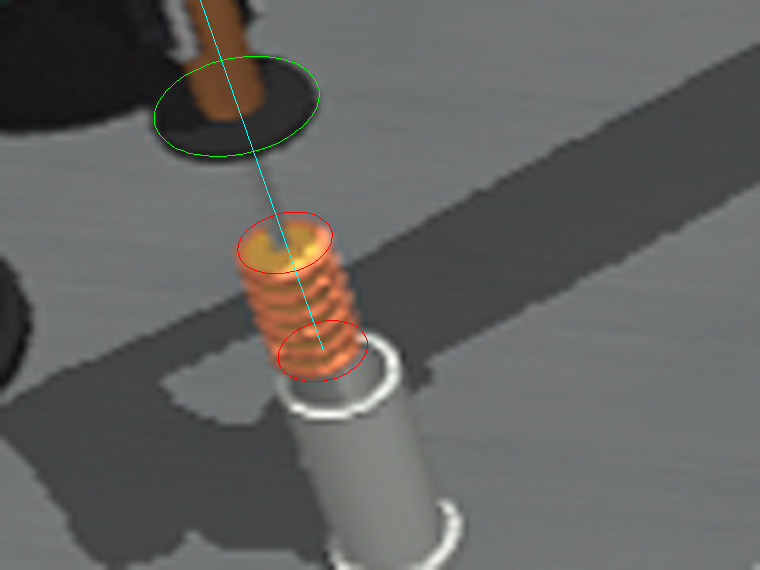

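servo_tool(delta_pos=[[-0.001,0.03,-0.003],[0,0.035,0],[0,0.035,0],[0,0.012,0],[0,0,0]], dr=[[0,0,0],[0,0,0],[0,0,0],[0,0,0],[0,0,0]], grip=[0.15,0.15,0.15,0.15,0.15])

```text
t: 15.8
tool_pos: [0.4857, -0.3411, 0.1892]
tool_rot: [-0.943, 1.538, -1.544]
contact_force: [-0.4, -0.7, 5.9]
opening: 0.0242
```

servo_tool(delta_pos=[[0,0.004,0],[0,0.004,0],[0,0.004,0]], dr=[[0,0,0],[0,0,0],[0,0,0]], grip=[0.15,0.15,0.15])

```text
t: 16.18
tool_pos: [0.4866, -0.3427, 0.1892]
tool_rot: [-0.944, 1.535, -1.547]
contact_force: [-5.1, 4.7, 18.3]
opening: 0.0248
```

servo_tool(delta_pos=[[0,-0.015,0],[0,-0.04,0],[0,-0.05,0],[0,-0.05,0],[0,-0.04,0]], dr=[[0,0,0],[0,0,0],[0,0,0],[0,0,0],[0,0,0]], grip=[0.15,0.15,0.15,0.15,0.15])

```text
t: 16.8
tool_pos: [0.4829, -0.3407, 0.3816]
tool_rot: [-0.948, 1.548, -1.535]
contact_force: [0.1, -0.4, -1.3]
opening: 0.0248
```

Run:
```python
from m import *
plan([.4255,-.096,.36],-27)
o,M=st(); p=o['tool_pos']
save("scene","s13.png")
c=brush([p[0]-.003,p[1],p[2]-.182])+model([.485,-.345],[.423,-.097],[.611,-.0975],[.525,.384],[.528,.184])
overlay("scene","s13.png",c,[(90,30,290,180)],"o13.png",760,570)
```

```text
t 16.8 pos [ 0.4829 -0.3407  0.3816] az -26.6 yaxis [-0.001  0.008 -1.   ] q [-0.74 -0.07  1.51  0.01  1.71 -0.28] F [ 0.1 -0.4 -1.3] open 0.0248
 delta [-0.1929  0.0236 -0.1608]
 dr [ 0.2  0.4 -0.4]
```

View pics/o13.png

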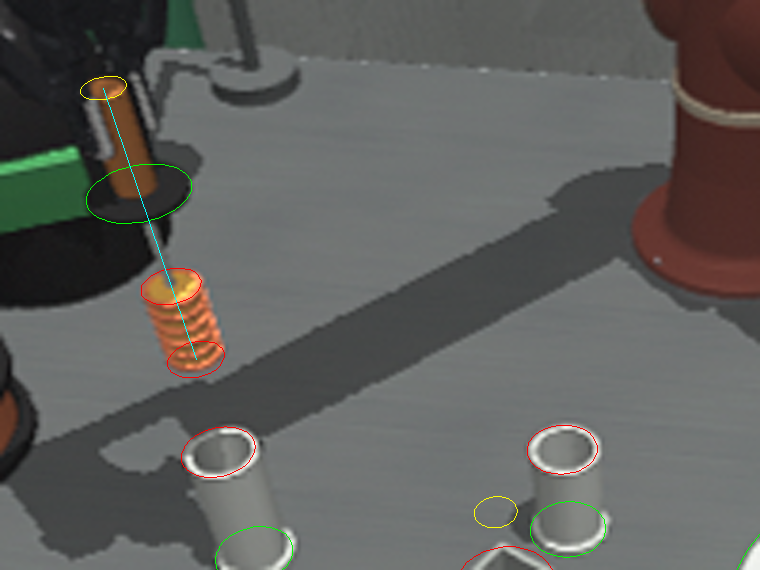

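servo_tool(delta_pos=[[-0.045,0,-0.037],[-0.045,0,-0.037],[-0.045,0,-0.037],[-0.04,0,-0.033],[-0.02,0,-0.015]], dr=[[0,0,0],[0,0,0],[0,0,0],[0,0,0],[0,0,0]], grip=[0.15,0.15,0.15,0.15,0.15])

```text
t: 17.48
tool_pos: [0.428, -0.0912, 0.3859]
tool_rot: [-0.942, 1.543, -1.544]
contact_force: [0.3, 0.0, -0.7]
opening: 0.0245
```

Run:
```python
from m import *
plan([.426,-.095,.31],-27)
```

```text
t 17.48 pos [ 0.428  -0.0912  0.3859] az -26.9 yaxis [ 0.007  0.003 -1.   ] q [-0.38 -0.45  1.82  0.01  1.77  0.09] F [ 0.3  0.  -0.7] open 0.0245
 delta [ 0.0047  0.0758 -0.0004]
 dr [-0.3  0.1 -0.3]
```

servo_tool(delta_pos=[[0.004,0.03,0],[0,0.03,0],[0,0.01,0],[0,0,0]], dr=[[0,0,0],[0,0,0],[0,0,0],[0,0,0]], grip=[0.15,0.15,0.15,0.15])

```text
t: 17.98
tool_pos: [0.4261, -0.0921, 0.3129]
tool_rot: [-0.944, 1.539, -1.541]
contact_force: [-0.1, 0.6, -0.5]
opening: 0.0245
```

Run:
```python
from m import *
plan([.426,-.095,.192],-27)
o,M=st(); p=o['tool_pos']
save("scene","s14.png")
c=brush([p[0]-.003,p[1],p[2]-.182])+model([.485,-.345],[.423,-.097],[.611,-.0975],[.525,.384],[.528,.184])
overlay("scene","s14.png",c,[(180,90,300,180)],"o14.png",760,570)
```

```text
t 17.98 pos [ 0.4261 -0.0921  0.3129] az -26.6 yaxis [ 0.008  0.003 -1.   ] q [-0.39 -0.46  1.94  0.01  1.65  0.08] F [-0.1  0.6 -0.5] open 0.0245
 delta [0.0034 0.1209 0.0006]
 dr [-0.3  0.4 -0.4]
```

View pics/o14.png

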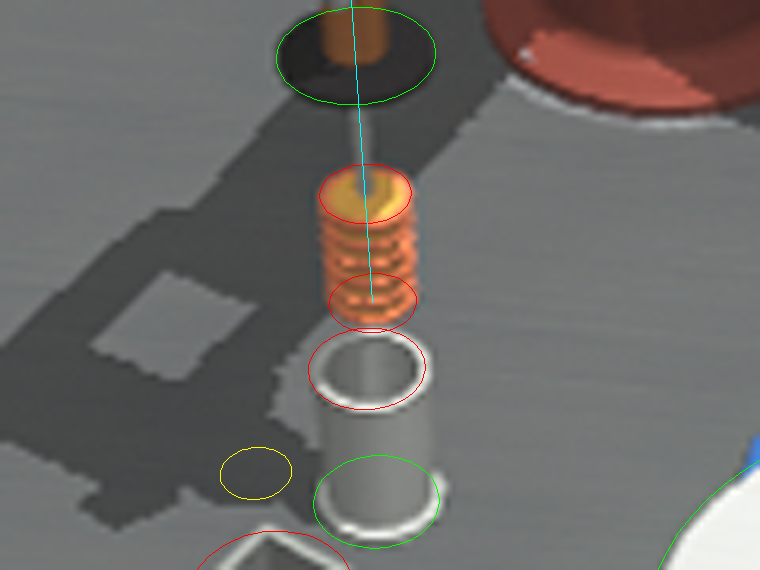

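servo_tool(delta_pos=[[0.003,0.03,0],[0,0.035,0],[0,0.035,0],[0,0.012,0],[0,0,0]], dr=[[0,0,0],[0,0,0],[0,0,0],[0,0,0],[0,0,0]], grip=[0.15,0.15,0.15,0.15,0.15])

```text
t: 18.65
tool_pos: [0.4294, -0.0967, 0.2069]
tool_rot: [-0.937, 1.531, -1.548]
contact_force: [-0.9, 0.9, -0.9]
opening: 0.0244
```

Run:
```python
from m import *
plan([.426,-.094,.190],-27)
o,M=st(); p=o['tool_pos']
save("scene","s15.png")
c=brush([p[0]-.003,p[1],p[2]-.182])
overlay("scene","s15.png",c,[(180,90,300,180)],"o15.png",760,570)
```

```text
t 18.65 pos [ 0.4294 -0.0967  0.2069] az -26.7 yaxis [ 0.017 -0.001 -1.   ] q [-0.39 -0.4   2.08  0.01  1.45  0.07] F [-0.9  0.9 -0.9] open 0.0244
 delta [-0.0008  0.0169 -0.0045]
 dr [-0.9  0.3 -0.4]
```

View pics/o15.png

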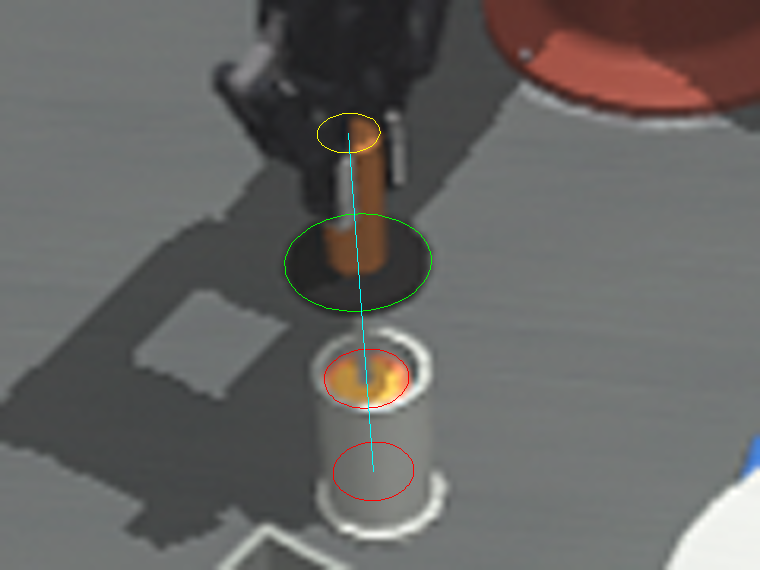

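servo_tool(delta_pos=[[-0.001,0.008,-0.004],[0,0.008,0],[0,0.005,0],[0,0.004,0],[0,0.003,0]], dr=[[-0.3,0,0],[0,0,0],[0,0,0],[0,0,0],[0,0,0]], grip=[0.15,0.15,0.15,0.15,0.15])

```text
t: 19.32
tool_pos: [0.4305, -0.0956, 0.1892]
tool_rot: [-0.933, 1.525, -1.552]
contact_force: [-7.2, 2.6, 12.2]
opening: 0.0245
```

Run:
```python
from m import *
plan([.426,-.095,.190],-27)
```

```text
t 19.32 pos [ 0.4305 -0.0956  0.1892] az -26.7 yaxis [ 0.022 -0.003 -1.   ] q [-0.39 -0.39  2.1   0.01  1.41  0.07] F [-7.2  2.6 12.2] open 0.0245
 delta [ 0.0015 -0.0009 -0.0043]
 dr [-1.2  0.3 -0.4]
```

servo_tool(delta_pos=[[0,-0.02,-0.003],[0,-0.035,0],[0,-0.035,0],[0,-0.02,0],[0,0,0]], dr=[[0,0,0],[-0.5,0,0],[0,0,0],[0,0,0],[0,0,0]], grip=[0.15,0.15,0.15,0.15,0.15])

```text
t: 19.95
tool_pos: [0.4264, -0.0943, 0.3022]
tool_rot: [-0.936, 1.531, -1.547]
contact_force: [1.0, 0.6, -2.4]
opening: 0.0243
```

Run:
```python
from m import *
plan([.426,-.094,.190],-27)
o,M=st(); p=o['tool_pos']
save("scene","s16.png")
c=brush([p[0]-.003,p[1],p[2]-.182])
overlay("scene","s16.png",c,[(180,90,300,180)],"o16.png",760,570)
```

```text
t 19.95 pos [ 0.4264 -0.0943  0.3022] az -26.7 yaxis [ 0.017  0.    -1.   ] q [-0.39 -0.46  1.96  0.01  1.63  0.07] F [ 1.   0.6 -2.4] open 0.0243
 delta [ 0.0008  0.1122 -0.0022]
 dr [-0.9  0.3 -0.5]
```

View pics/o16.png

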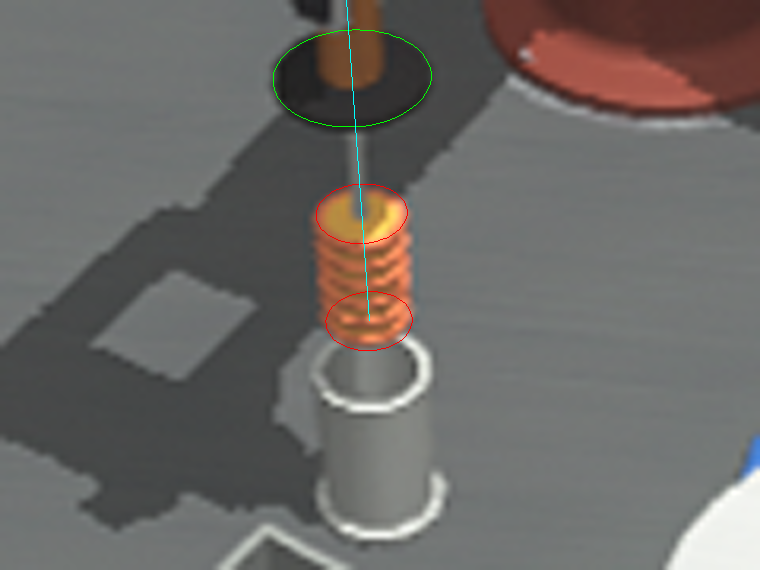

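Out of the mouth and centred; socket unmoved. Second stroke.

servo_tool(delta_pos=[[0,0.03,-0.002],[0,0.035,0],[0,0.03,0],[0,0.01,0],[0,0,0]], dr=[[0,0,0],[0,0,0],[0,0,0],[0,0,0],[0,0,0]], grip=[0.15,0.15,0.15,0.15,0.15])

```text
t: 20.62
tool_pos: [0.4239, -0.0923, 0.1885]
tool_rot: [-0.942, 1.539, -1.542]
contact_force: [-0.1, -0.6, 5.6]
opening: 0.0246
```

servo_tool(delta_pos=[[0,0.004,-0.002],[0,0.004,0],[0,0.004,0],[0,0.004,0]], dr=[[0,0,0],[0,0,0],[0,0,0],[0,0,0]], grip=[0.15,0.15,0.15,0.15])

```text
t: 21.12
tool_pos: [0.4253, -0.0926, 0.1884]
tool_rot: [-0.939, 1.534, -1.545]
contact_force: [-6.9, 3.4, 17.8]
opening: 0.0244
```

Run:
```python
from m import *
plan([.426,-.094,.190],-27)
```

```text
t 21.12 pos [ 0.4253 -0.0926  0.1884] az -26.6 yaxis [ 0.014  0.001 -1.   ] q [-0.39 -0.4   2.11  0.01  1.42  0.07] F [-6.9  3.4 17.8] open 0.0244
 delta [ 0.0009 -0.0015  0.0013]
 dr [-0.7  0.4 -0.4]
```

servo_tool(delta_pos=[[0,-0.015,0],[0,-0.04,0],[0,-0.055,0],[0,-0.055,0],[0,-0.05,0]], dr=[[0,0,0],[0,0,0],[0,0,0],[0,0,0],[0,0,0]], grip=[0.15,0.15,0.15,0.15,0.15])

```text
t: 21.75
tool_pos: [0.4206, -0.0922, 0.4059]
tool_rot: [-0.944, 1.54, -1.541]
contact_force: [-0.7, -0.2, -0.9]
opening: 0.0244
```

```bash
cat >> m.py <<'E'
def sq(c,h,a,z):
    a=np.radians(a); p=np.array([[1,1],[1,-1],[-1,-1],[-1,1],[1,1]])*h
    q=p@np.array([[np.cos(a),np.sin(a)],[-np.sin(a),np.cos(a)]])
    return np.c_[q+np.array(c),np.full(5,z)]
E
python3 - <<'E'
from m import *
plan([.614,-.097,.4],-27)
save("scene","s17.png"); save("top","t17.png")
c=[(sq([.612,-.097],.028,60,.144),r),(sq([.612,-.097],.024,60,.144),g),(sq([.612,-.097],.04,60,0.004),y)]
overlay("scene","s17.png",c,[(175,150,295,240)],"o17.png",760,570)
overlay("top","t17.png",c,[(230,155,330,230)],"o17t.png",760,570)
E
```

```text
t 21.75 pos [ 0.4206 -0.0922  0.4059] az -26.6 yaxis [ 0.007  0.004 -1.   ] q [-0.39 -0.47  1.8   0.01  1.81  0.07] F [-0.7 -0.2 -0.9] open 0.0244
 delta [-0.0823  0.0073  0.175 ]
 dr [-0.3  0.4 -0.4]
```

View pics/o17.png

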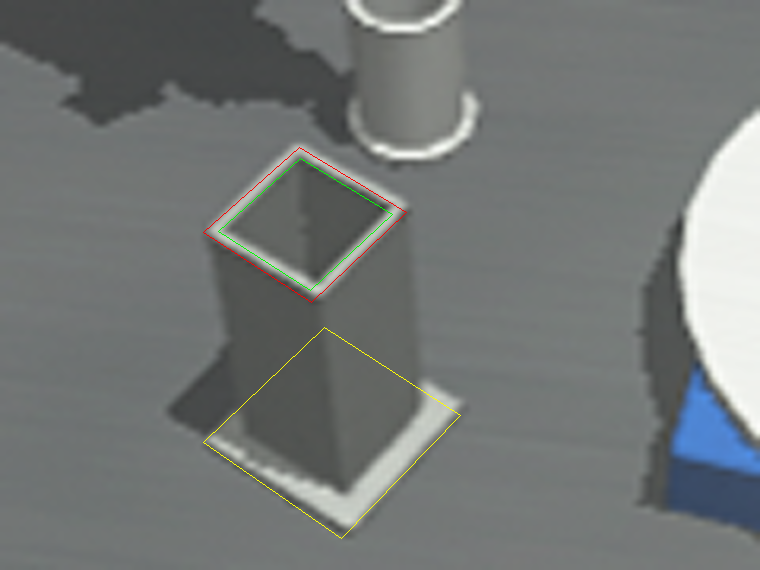

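View pics/o17t.png

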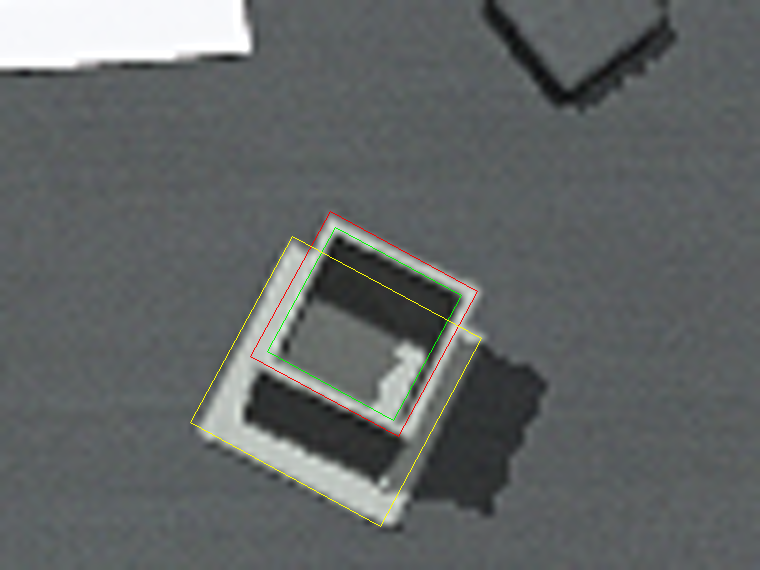

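servo_tool(delta_pos=[[-0.025,0,0.052],[-0.025,0,0.052],[-0.022,0,0.045],[-0.008,0,0.02],[0,0,0]], dr=[[0,0,0],[0,0,0],[0,0,0],[0,0,0],[0,0,0]], grip=[0.15,0.15,0.15,0.15,0.15])

```text
t: 22.48
tool_pos: [0.6136, -0.097, 0.4123]
tool_rot: [-0.937, 1.531, -1.549]
contact_force: [0.3, 0.4, -1.2]
opening: 0.0245
```

Run:
```python
from m import *
plan([.614,-.0965,.345],-27)
```

```text
t 22.48 pos [ 0.6136 -0.097   0.4123] az -26.7 yaxis [ 0.017 -0.001 -1.   ] q [-0.28 -0.01  1.4   0.    1.73  0.19] F [ 0.3  0.4 -1.2] open 0.0245
 delta [-0.0002  0.0673 -0.0009]
 dr [-0.9  0.3 -0.4]
```

servo_tool(delta_pos=[[0,0.03,-0.001],[0,0.03,0],[0,0,0]], dr=[[0,0,0],[0,0,0],[0,0,0]], grip=[0.15,0.15,0.15])

```text
t: 22.85
tool_pos: [0.6114, -0.0965, 0.3502]
tool_rot: [-0.939, 1.533, -1.548]
contact_force: [0.4, -0.6, -1.6]
opening: 0.0246
```

Run:
```python
from m import *
plan([.614,-.0965,.197],-27)
o,M=st(); p=o['tool_pos']
save("scene","s18.png")
c=brush([p[0]-.003,p[1],p[2]-.182])+[(sq([.6115,-.0965],.028,60,.144),r)]
overlay("scene","s18.png",c,[(165,90,305,195)],"o18.png",760,570)
```

```text
t 22.85 pos [ 0.6114 -0.0965  0.3502] az -26.7 yaxis [ 0.015 -0.001 -1.   ] q [-0.28 -0.01  1.51  0.    1.63  0.19] F [ 0.4 -0.6 -1.6] open 0.0246
 delta [-0.0003  0.1532  0.0003]
 dr [-0.8  0.3 -0.3]
```

View pics/o18.png

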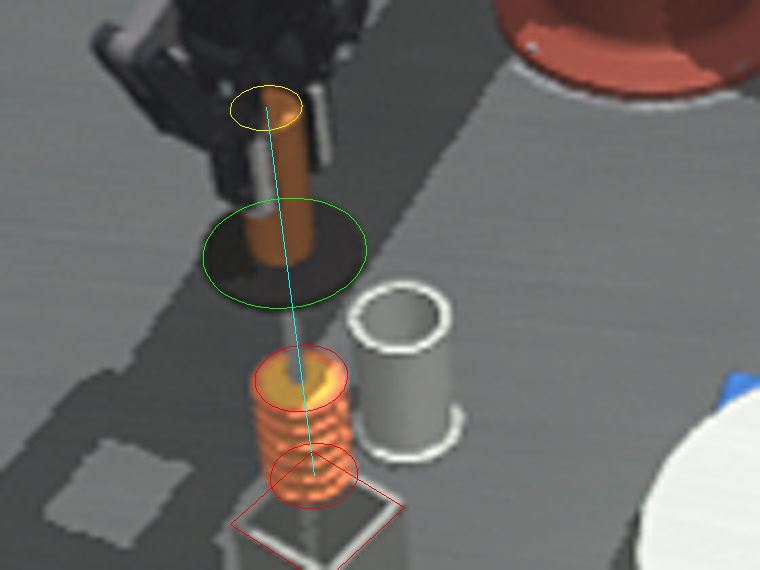

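servo_tool(delta_pos=[[-0.001,0.025,0],[0,0.03,0],[0,0.03,0],[0,0,0]], dr=[[0,0,0],[0,0,0],[0,0,0],[0,0,0]], grip=[0.15,0.15,0.15,0.15])

```text
t: 23.4
tool_pos: [0.6148, -0.0964, 0.2756]
tool_rot: [-0.928, 1.522, -1.555]
contact_force: [0.3, 0.1, -0.8]
opening: 0.0242
```

Run:
```python
from m import *
plan([.614,-.0965,.197],-27)
```

```text
t 23.4 pos [ 0.6148 -0.0964  0.2756] az -26.7 yaxis [ 0.028 -0.004 -1.   ] q [-0.28  0.01  1.6   0.    1.5   0.19] F [ 0.3  0.1 -0.8] open 0.0242
 delta [ 0.0011  0.0786 -0.0028]
 dr [-1.6  0.3 -0.5]
```

servo_tool(delta_pos=[[0,0.025,-0.002],[0,0.025,0],[0,0.02,0],[0,0,0]], dr=[[-0.5,0,0],[-0.5,0,0],[0,0,0],[0,0,0]], grip=[0.15,0.15,0.15,0.15])

```text
t: 23.9
tool_pos: [0.6163, -0.0962, 0.2061]
tool_rot: [-0.933, 1.533, -1.547]
contact_force: [0.2, 0.1, -1.0]
opening: 0.0246
```

Run:
```python
from m import *
plan([.614,-.0965,.196],-27)
save("scene","s19.png",(165,90,305,195),5)
```

```text
t 23.9 pos [ 0.6163 -0.0962  0.2061] az -26.7 yaxis [ 0.018  0.002 -1.   ] q [-0.28  0.07  1.67  0.01  1.39  0.19] F [ 0.2  0.1 -1. ] open 0.0246
 delta [ 0.0014  0.01   -0.002 ]
 dr [-0.9  0.3 -0.6]
```

View pics/s19.png

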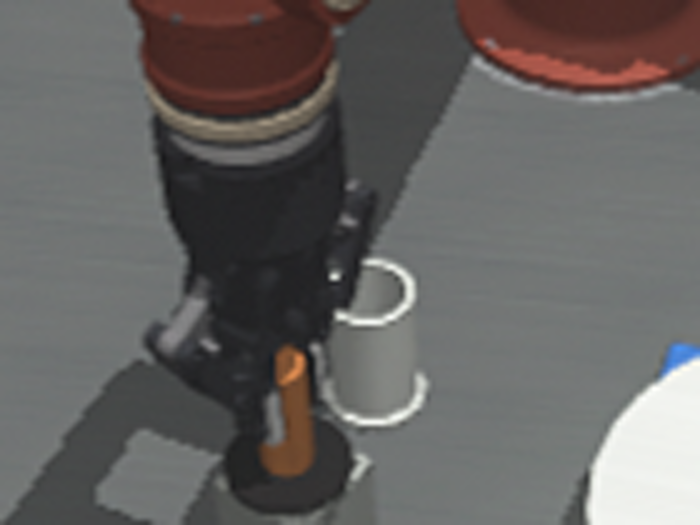

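servo_tool(delta_pos=[[0,0.008,-0.001],[0,0.005,0],[0,0.004,0]], dr=[[-0.3,0,0],[0,0,0],[0,0,0]], grip=[0.15,0.15,0.15])

```text
t: 24.32
tool_pos: [0.6181, -0.0964, 0.1944]
tool_rot: [-0.932, 1.531, -1.547]
contact_force: [-7.6, 1.4, 16.9]
opening: 0.0245
```

servo_tool(delta_pos=[[0,-0.001,0],[0,0,0],[0,0,0],[0,0,0],[0,0,0]], dr=[[0,0,0],[0,0,0],[0,0,0],[0,0,0],[0,0,0]], grip=[0.25,0.35,0.5,0.7,0.7])

```text
t: 24.95
tool_pos: [0.6192, -0.0967, 0.197]
tool_rot: [-0.929, 1.528, -1.549]
contact_force: [1.1, -0.4, -0.7]
opening: 0.0595
```

servo_tool(delta_pos=[[0,-0.02,0],[0,-0.04,0],[0,-0.055,0],[0,-0.055,0],[0,-0.02,0]], dr=[[0,0,0],[0,0,0],[0,0,0],[0,0,0],[0,0,0]], grip=[0.7,0.7,0.7,0.7,0.7])

```text
t: 25.58
tool_pos: [0.6136, -0.0968, 0.3959]
tool_rot: [-0.929, 1.528, -1.549]
contact_force: [-0.2, 0.3, 0.6]
opening: 0.0601
```

Run:
```python
from m import *
plan([.485,-.344,.2],-27)
save("scene","s20.png");save("top","t20.png")
```

```text
t 25.57 pos [ 0.6136 -0.0968  0.3959] az -26.7 yaxis [ 0.024  0.001 -1.   ] q [-0.28 -0.02  1.44  0.01  1.7   0.19] F [-0.2  0.3  0.6] open 0.0601
 delta [ 0.281   0.1924 -0.0077]
 dr [-1.2  0.3 -0.7]
```

View pics/s20.png

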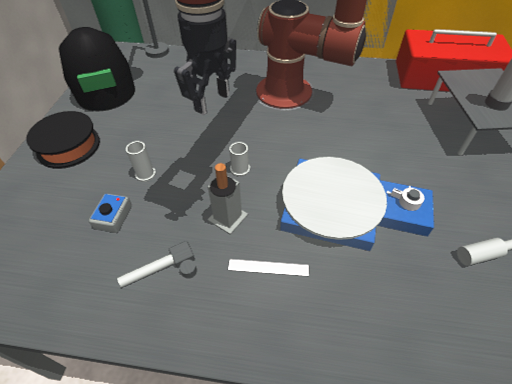

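Run:
```python
from m import *
for n in("top","scene"):
    m=ctrl.masks_of(n,"socket_tall")
    if m: print(n,m[0]['score'],m[0]['extent'])
im=cv2.imread('pics/top.png') if 0 else cv2.imread('pics/t20.png')
cv2.imwrite('pics/z20.png',cv2.resize(im[215:287,340:436],None,fx=7,fy=7,interpolation=cv2.INTER_CUBIC))
```

```text
top 0.57 [368.6, 235.9, 401.3, 259.6]
scene 0.7 [124.4, 143.1, 154.7, 180.8]
```

View pics/z20.png

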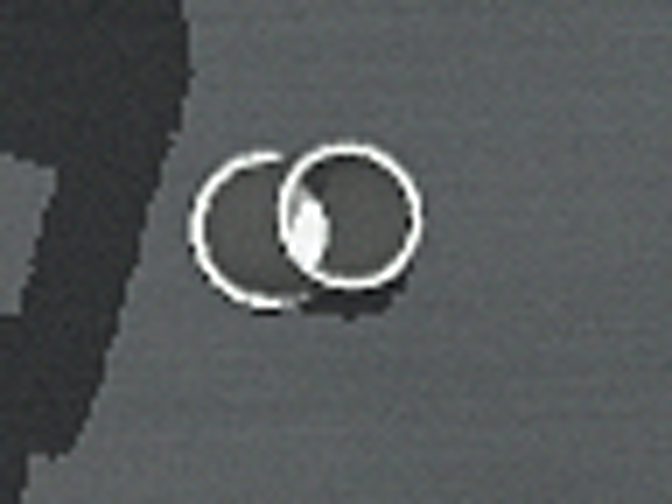

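Run:
```python
from m import *
T=atz("top",[389.7,245.5],.115)[0]; print(T, atz("top",[340+271/7-.5,215+231/7-.5],.008))
c=model(T[:2],[.423,-.097],[.611,-.0975],[.525,.384],[.528,.184])
overlay("top","t20.png",c,[(350,215,446,287)],"o20t.png",760,570)
overlay("scene","s20.png",c,[(100,125,196,197)],"o20.png",760,570)
plan([T[0],T[1]+.001,.22],-27)
```

```text
[ 0.48439763 -0.38456478  0.115     ] [[ 0.48457324 -0.38473343  0.008     ]]
t 25.77 pos [ 0.6125 -0.0965  0.3879] az -26.7 yaxis [ 0.014  0.004 -1.   ] q [-0.28 -0.01  1.45  0.01  1.7   0.19] F [-0.6 -0.1 -0.8] open 0.0596
 delta [0.3157 0.1649 0.0129]
 dr [-0.6  0.3 -0.6]
```

View pics/o20.png

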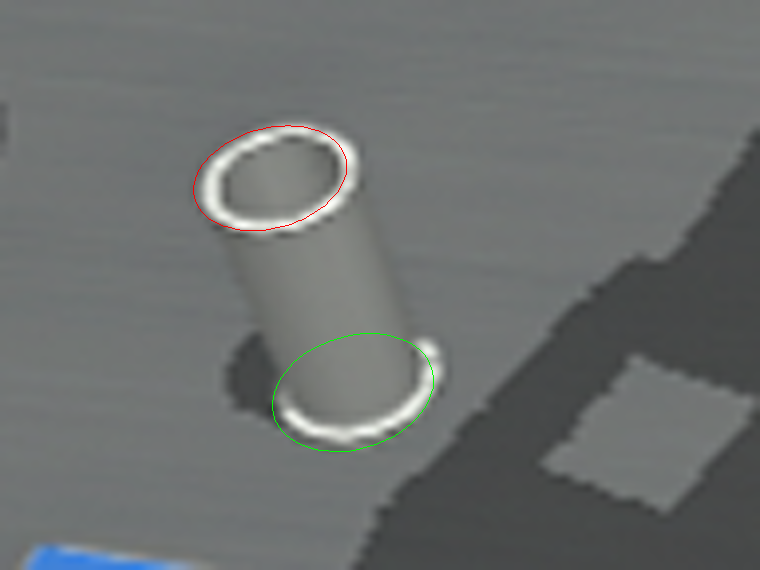

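servo_tool(delta_pos=[[0.05,0,0.002],[0.058,0.015,0.002],[0.058,0.03,0.002],[0.058,0.03,0.002],[0.055,0.03,0.002]], dr=[[-0.3,0,-0.3],[-0.3,0,-0.3],[0,0,0],[0,0,0],[0,0,0]], grip=[0.95,0.95,0.95,0.95,0.95])

```text
t: 26.4
tool_pos: [0.4954, -0.3404, 0.2708]
tool_rot: [-0.966, 1.558, -1.524]
contact_force: [1.1, -0.1, -0.3]
opening: 0.0809
```

Run:
```python
from m import *
plan([.4845,-.383,.19],-27)
```

```text
t 26.4 pos [ 0.4954 -0.3404  0.2708] az -26.3 yaxis [-0.018  0.011 -1.   ] q [-0.72 -0.    1.63 -0.    1.54 -0.27] F [ 1.1 -0.1 -0.3] open 0.0809
 delta [0.0431 0.0806 0.0107]
 dr [ 1.2  0.7 -0.1]
```

servo_tool(delta_pos=[[0.043,0.03,0.01],[0,0.04,0],[0,0,0]], dr=[[1.2,0.7,0],[0,0,0],[0,0,0]], grip=[0.95,0.95,0.95])

```text
t: 26.78
tool_pos: [0.4765, -0.3825, 0.1841]
tool_rot: [-0.948, 1.573, -1.532]
contact_force: [0.1, 0.2, 0.7]
opening: 0.0813
```

Run:
```python
from m import *
plan([.4845,-.383,.08],-27)
save("scene","s21.png",(80,60,230,190),5)
```

```text
t 26.77 pos [ 0.4765 -0.3825  0.1841] az -27.3 yaxis [-0.015  0.017 -1.   ] q [-0.8   0.08  1.69  0.    1.4  -0.32] F [0.1 0.2 0.7] open 0.0813
 delta [-0.0024  0.1039  0.0095]
 dr [ 1.2 -0.3 -0.5]
```

View pics/s21.png

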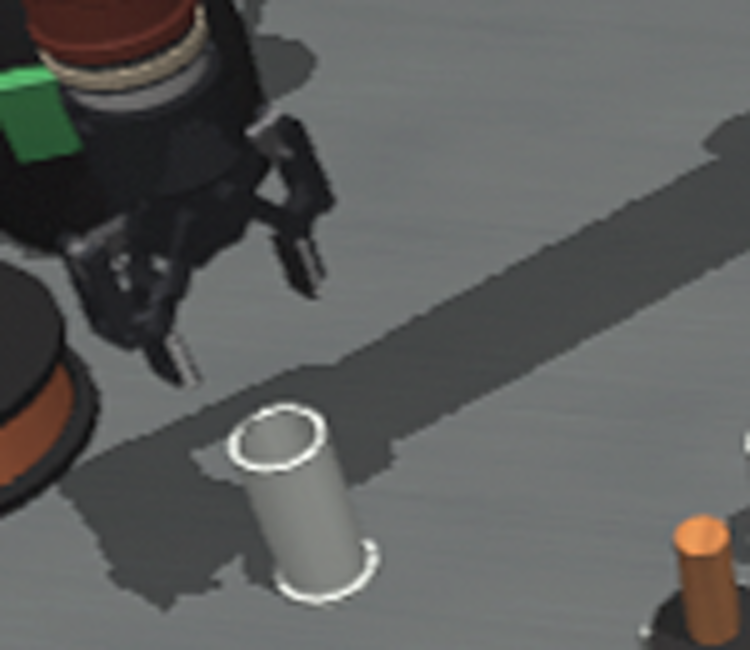

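servo_tool(delta_pos=[[-0.002,0.02,0.009],[0,0.02,0],[0,0,0]], dr=[[1.2,0,-0.4],[0,0,0],[0,0,0]], grip=[0.95,0.95,0.95])

```text
t: 27.2
tool_pos: [0.4887, -0.3857, 0.1495]
tool_rot: [-0.943, 1.54, -1.557]
contact_force: [0.3, -0.6, 0.2]
opening: 0.0808
```

Run:
```python
from m import *
plan([.4845,-.383,.08],-27)
```

```text
t 27.2 pos [ 0.4887 -0.3857  0.1495] az -27.2 yaxis [ 0.007 -0.006 -1.   ] q [-0.79  0.12  1.71  0.    1.31 -0.31] F [ 0.3 -0.6  0.2] open 0.0808
 delta [-0.0006  0.0694 -0.0056]
 dr [-0.5 -0.2  0.1]
```

servo_tool(delta_pos=[[0,0.025,-0.005],[0,0.025,0],[0,0.018,0],[0,0,0]], dr=[[-0.4,0,0],[0,0,0],[0,0,0],[0,0,0]], grip=[0.95,0.95,0.95,0.95])

```text
t: 27.7
tool_pos: [0.4847, -0.3837, 0.0797]
tool_rot: [-0.947, 1.544, -1.554]
contact_force: [-0.5, -1.1, 0.4]
opening: 0.0812
```

servo_tool(delta_pos=[[0,0,0],[0,0,0],[0,0,0],[0,0,0],[0,0,0]], dr=[[0,0,0],[0,0,0],[0,0,0],[0,0,0],[0,0,0]], grip=[0.5,0.5,0.5,0.5,0.5])

```text
t: 28.32
tool_pos: [0.4849, -0.3842, 0.0808]
tool_rot: [-0.947, 1.543, -1.555]
contact_force: [-1.3, -0.1, -1.9]
opening: 0.0533
```

Run:
```python
from m import *
plan([.4845,-.383,.08],-27)
```

```text
t 28.32 pos [ 0.4849 -0.3842  0.0808] az -27.1 yaxis [ 0.003 -0.006 -1.   ] q [-0.79  0.19  1.76 -0.    1.19 -0.31] F [-1.3 -0.1 -1.9] open 0.0533
 delta [-0.0008  0.0008 -0.0009]
 dr [-0.3 -0.1  0.2]
```

servo_tool(delta_pos=[[0,-0.02,0],[0,-0.05,0],[0,-0.055,0],[0,-0.055,0],[0,-0.055,0]], dr=[[0,0,0],[0,0,0],[0,0,0],[0,0,0],[0,0,0]], grip=[0.5,0.5,0.5,0.5,0.5])

```text
t: 28.95
tool_pos: [0.4808, -0.379, 0.3141]
tool_rot: [-0.952, 1.563, -1.538]
contact_force: [1.2, -1.4, -7.8]
opening: 0.054
```

Run:
```python
from m import *
plan([.528,.129,.33],-27)
```

```text
t 28.95 pos [ 0.4808 -0.379   0.3141] az -27.1 yaxis [-0.012  0.009 -1.   ] q [-0.79  0.    1.55 -0.    1.6  -0.31] F [ 1.2 -1.4 -7.8] open 0.054
 delta [-0.4737 -0.0118 -0.1898]
 dr [ 0.8 -0.1 -0.2]
```

servo_tool(delta_pos=[[-0.04,-0.005,-0.016],[-0.055,-0.004,-0.022],[-0.055,-0.003,-0.022],[-0.055,0,-0.022],[-0.055,0,-0.022]], dr=[[0.4,0,0],[0.3,0,0],[0,0,0],[0,0,0],[0,0,0]], grip=[0.5,0.5,0.5,0.5,0.5])

```text
t: 29.58
tool_pos: [0.5076, -0.0969, 0.3375]
tool_rot: [-0.933, 1.542, -1.563]
contact_force: [0.6, -1.0, -6.8]
opening: 0.0538
```

servo_tool(delta_pos=[[-0.055,0,-0.022],[-0.055,0,-0.022],[-0.055,0,-0.022],[-0.04,0,-0.016],[0,0,0]], dr=[[0,0,0],[0,0,0],[0,0,0],[0,0,0],[0,0,0]], grip=[0.5,0.5,0.5,0.5,0.5])

```text
t: 30.2
tool_pos: [0.526, 0.1342, 0.3387]
tool_rot: [-0.936, 1.537, -1.558]
contact_force: [0.7, -0.7, -6.5]
opening: 0.0537
```

Run:
```python
from m import *
plan([.528,.129,.18],-27)
save("scene","s22.png")
```

```text
t 30.2 pos [0.526  0.1342 0.3387] az -27.2 yaxis [ 0.014 -0.005 -1.   ] q [ 0.12 -0.19  1.69 -0.01  1.63  0.59] F [ 0.7 -0.7 -6.5] open 0.0537
 delta [0.004  0.1588 0.0019]
 dr [-0.8 -0.2 -0.1]
```

View pics/s22.png

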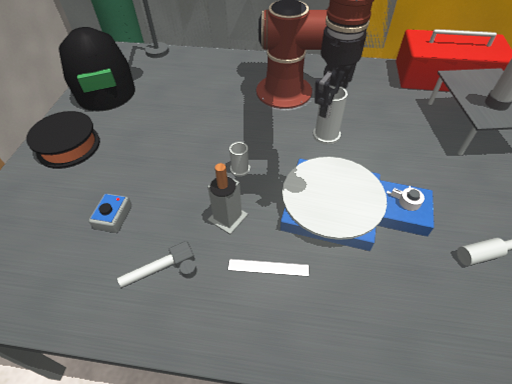

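servo_tool(delta_pos=[[0.004,0.04,0.001],[0,0.05,0],[0,0.045,0],[0,0.01,0],[0,0,0]], dr=[[-0.5,0,0],[0,0,0],[0,0,0],[0,0,0],[0,0,0]], grip=[0.5,0.5,0.5,0.5,0.5])

```text
t: 30.88
tool_pos: [0.5274, 0.1231, 0.1948]
tool_rot: [-0.932, 1.545, -1.562]
contact_force: [0.5, 0.4, -6.1]
opening: 0.0535
```

Run:
```python
from m import *
plan([.528,.129,.139],-27)
```

```text
t 30.88 pos [0.5274 0.1231 0.1948] az -27.7 yaxis [ 0.012 -0.004 -1.   ] q [ 0.09 -0.12  1.86 -0.01  1.38  0.58] F [ 0.5  0.4 -6.1] open 0.0535
 delta [-0.0054  0.0558 -0.0029]
 dr [-0.7 -0.7 -0.1]
```

servo_tool(delta_pos=[[-0.005,0.02,-0.002],[0,0.02,0],[0,0.008,0],[0,0,0]], dr=[[-0.5,0,0],[0,0,0],[0,0,0],[0,0,0]], grip=[0.5,0.5,0.5,0.5])

```text
t: 31.38
tool_pos: [0.5313, 0.1287, 0.1486]
tool_rot: [-0.93, 1.549, -1.557]
contact_force: [0.3, 0.6, -6.4]
opening: 0.0533
```

Run:
```python
from m import *
plan([.528,.129,.139],-27)
```

```text
t 31.38 pos [0.5313 0.1287 0.1486] az -27.7 yaxis [ 0.011  0.001 -1.   ] q [ 0.1  -0.06  1.89 -0.    1.3   0.58] F [ 0.3  0.6 -6.4] open 0.0533
 delta [ 0.0013  0.0095 -0.0032]
 dr [-0.5 -0.7 -0.3]
```

servo_tool(delta_pos=[[0.001,0.006,-0.003],[0,0.004,0],[0,0.003,0]], dr=[[-0.5,0,0],[0,0,0],[0,0,0]], grip=[0.5,0.5,0.5])

```text
t: 31.75
tool_pos: [0.5295, 0.1301, 0.1388]
tool_rot: [-0.932, 1.556, -1.55]
contact_force: [-8.1, 2.3, 13.6]
opening: 0.0535
```

Contact. Release and retreat.

servo_tool(delta_pos=[[0,-0.001,0],[0,0,0],[0,0,0],[0,0,0],[0,0,0]], dr=[[0,0,0],[0,0,0],[0,0,0],[0,0,0],[0,0,0]], grip=[0.7,0.8,0.9,0.95,0.95])

```text
t: 32.38
tool_pos: [0.5337, 0.1303, 0.1453]
tool_rot: [-0.921, 1.549, -1.553]
contact_force: [-0.1, -0.6, -0.2]
opening: 0.0809
```

servo_tool(delta_pos=[[0,-0.03,0],[0,-0.05,0],[0,-0.05,0],[0,-0.05,0]], dr=[[0,0,0],[0,0,0],[0,0,0],[0,0,0]], grip=[0.95,0.95,0.95,0.95])

```text
t: 32.88
tool_pos: [0.5278, 0.1284, 0.3226]
tool_rot: [-0.934, 1.557, -1.551]
contact_force: [1.2, -0.8, 0.7]
opening: 0.0809
```

Run:
```python
from m import *
plan([.4235,-.096,.25],-27)
save("scene","s23.png");save("top","t23.png")
c=model([.529,.130],[.423,-.0965],[.611,-.0975],[.525,.384],[.528,.184])[2:]
c+=[(circ([.529,.13,.173],.027),r),(circ([.529,.13,.058],.031),g)]
overlay("scene","s23.png",c,[(200,60,440,240)],"o23.png",760,570)
overlay("top","t23.png",c,[(60,170,300,350)],"o23t.png",760,570)
```

```text
t 32.88 pos [0.5278 0.1284 0.3226] az -27.7 yaxis [ 0.003  0.006 -1.   ] q [ 0.1  -0.18  1.71  0.01  1.61  0.58] F [ 1.2 -0.8  0.7] open 0.0809
 delta [0.2477 0.0709 0.012 ]
 dr [-0.  -0.7 -0.4]
```

View pics/o23.png

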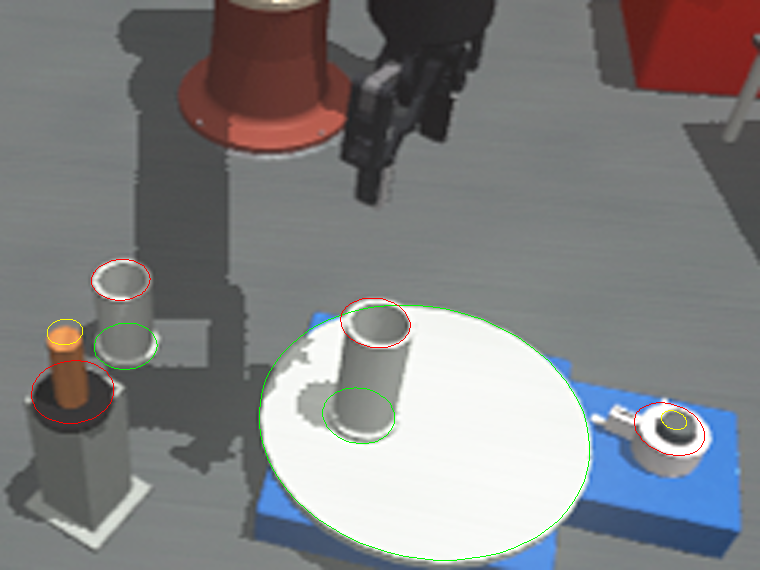

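View pics/o23t.png

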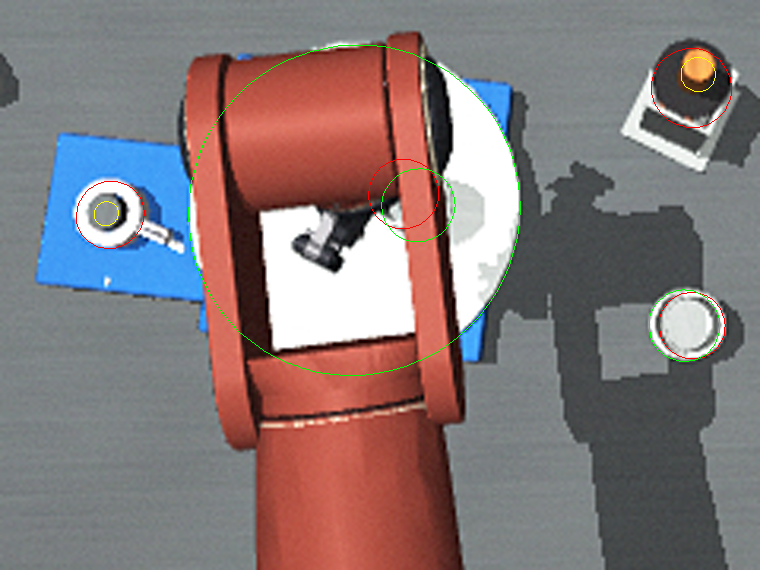

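servo_tool(delta_pos=[[0.05,0,0.003],[0.06,0.01,0.003],[0.06,0.02,0.003],[0.055,0.02,0.003],[0.02,0.02,0]], dr=[[0,0,-0.4],[0,0,0],[0,0,0],[0,0,0],[0,0,0]], grip=[0.95,0.95,0.95,0.95,0.95])

```text
t: 33.6
tool_pos: [0.4277, -0.0978, 0.2562]
tool_rot: [-0.927, 1.539, -1.557]
contact_force: [0.7, 0.2, 0.3]
opening: 0.081
```

Run:
```python
from m import *
plan([.4235,-.0955,.16],-27)
```

```text
t 33.6 pos [ 0.4277 -0.0978  0.2562] az -27.4 yaxis [ 0.018 -0.001 -1.   ] q [-0.4  -0.44  2.02  0.01  1.54  0.08] F [0.7 0.2 0.3] open 0.081
 delta [ 0.0006  0.0962 -0.0063]
 dr [-0.9 -0.4 -0.4]
```

servo_tool(delta_pos=[[0,0.04,-0.005],[0,0.05,0],[0,0.01,0],[0,0,0]], dr=[[-0.9,0,-0.4],[0,0,0],[0,0,0],[0,0,0]], grip=[0.95,0.95,0.95,0.95])

```text
t: 34.1
tool_pos: [0.4218, -0.0971, 0.1514]
tool_rot: [-0.941, 1.557, -1.554]
contact_force: [0.5, 0.4, 0.5]
opening: 0.0813
```

Run:
```python
from m import *
plan([.4235,-.0955,.06],-27)
save("scene","s24.png",(160,60,310,190),5)
```

```text
t 34.1 pos [ 0.4218 -0.0971  0.1514] az -27.7 yaxis [-0.001  0.001 -1.   ] q [-0.4  -0.36  2.14  0.    1.36  0.08] F [0.5 0.4 0.5] open 0.0813
 delta [-0.0022  0.0914  0.001 ]
 dr [ 0.1 -0.7 -0. ]
```

View pics/s24.png

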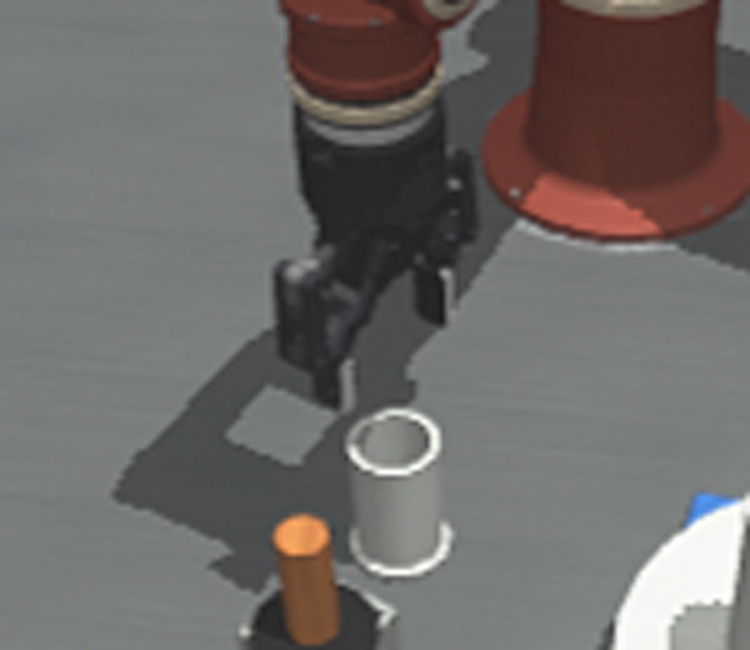

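servo_tool(delta_pos=[[-0.002,0.03,0.001],[0,0.03,0],[0,0.02,0],[0,0,0]], dr=[[0,0,0],[0,0,0],[0,0,0],[0,0,0]], grip=[0.95,0.95,0.95,0.95])

```text
t: 34.65
tool_pos: [0.4317, -0.0982, 0.0805]
tool_rot: [-0.93, 1.54, -1.564]
contact_force: [0.6, 0.8, 0.3]
opening: 0.0815
```

Run:
```python
from m import *
plan([.4235,-.0955,.06],-27)
```

```text
t 34.65 pos [ 0.4317 -0.0982  0.0805] az -27.6 yaxis [ 0.016 -0.006 -1.   ] q [-0.39 -0.25  2.18  0.    1.19  0.09] F [0.6 0.8 0.3] open 0.0815
 delta [ 0.0014  0.0203 -0.0089]
 dr [-1.  -0.6 -0.1]
```

servo_tool(delta_pos=[[0.001,0.008,-0.008],[0,0.01,0],[0,0,0]], dr=[[-0.9,0,0],[0,0,0],[0,0,0]], grip=[0.95,0.95,0.95])

```text
t: 35.02
tool_pos: [0.4269, -0.0963, 0.0657]
tool_rot: [-0.935, 1.548, -1.557]
contact_force: [0.6, -0.4, -0.3]
opening: 0.081
```

servo_tool(delta_pos=[[0,0,0],[0,0,0],[0,0,0],[0,0,0],[0,0,0]], dr=[[0,0,0],[0,0,0],[0,0,0],[0,0,0],[0,0,0]], grip=[0.5,0.5,0.5,0.5,0.5])

```text
t: 35.65
tool_pos: [0.4274, -0.0966, 0.0666]
tool_rot: [-0.934, 1.547, -1.558]
contact_force: [0.6, 0.2, 0.7]
opening: 0.0534
```

Run:
```python
from m import *
plan([.4235,-.0955,.06],-27)
```

```text
t 35.65 pos [ 0.4274 -0.0966  0.0666] az -27.6 yaxis [ 0.009 -0.002 -1.   ] q [-0.39 -0.23  2.19  0.    1.17  0.09] F [0.6 0.2 0.7] open 0.0534
 delta [ 0.0009  0.0066 -0.004 ]
 dr [-0.5 -0.6 -0.2]
```

servo_tool(delta_pos=[[0,-0.02,0],[0,-0.055,0],[0,-0.06,0],[0,-0.06,0],[0,-0.06,0]], dr=[[0,0,0],[0,0,0],[0,0,0],[0,0,0],[0,0,0]], grip=[0.5,0.5,0.5,0.5,0.5])

```text
t: 36.28
tool_pos: [0.4196, -0.094, 0.3144]
tool_rot: [-0.951, 1.57, -1.543]
contact_force: [0.8, -0.4, -4.0]
opening: 0.0533
```

Run:
```python
from m import *
plan([.528,.242,.34],-27)
```

```text
t 36.27 pos [ 0.4196 -0.094   0.3144] az -27.6 yaxis [-0.015  0.008 -1.   ] q [-0.4  -0.46  1.94  0.    1.68  0.09] F [ 0.8 -0.4 -4. ] open 0.0533
 delta [-0.348  -0.0244 -0.0599]
 dr [ 1.  -0.6 -0. ]
```

servo_tool(delta_pos=[[-0.04,-0.02,-0.006],[-0.058,-0.01,-0.01],[-0.06,-0.005,-0.01],[-0.06,0,-0.01],[-0.06,0,-0.01]], dr=[[0.5,0,0],[0.5,0,0],[0,0,0],[0,0,0],[0,0,0]], grip=[0.5,0.5,0.5,0.5,0.5])

```text
t: 36.9
tool_pos: [0.5114, 0.1767, 0.3522]
tool_rot: [-0.931, 1.553, -1.567]
contact_force: [0.6, -1.0, -4.4]
opening: 0.0532
```

Run:
```python
from m import *
plan([.528,.242,.34],-27)
```

```text
t 36.9 pos [0.5114 0.1767 0.3522] az -28.2 yaxis [ 0.007 -0.004 -1.   ] q [ 0.2  -0.19  1.67 -0.01  1.66  0.69] F [ 0.6 -1.  -4.4] open 0.0532
 delta [-0.0654  0.012  -0.0163]
 dr [-0.5 -1.2  0. ]
```

servo_tool(delta_pos=[[-0.05,0.01,-0.012],[-0.018,0,-0.004],[0,0.04,0],[0,0.05,0],[0,0,0]], dr=[[0,0,0],[0,0,0],[0,0,0],[0,0,0],[0,0,0]], grip=[0.5,0.5,0.5,0.5,0.5])

```text
t: 37.52
tool_pos: [0.528, 0.2487, 0.2425]
tool_rot: [-0.947, 1.554, -1.564]
contact_force: [-0.5, -0.3, -5.4]
opening: 0.0532
```

Run:
```python
from m import *
plan([.528,.242,.14],-27)
save("scene","s25.png",(250,60,450,230),3.8)
```

```text
t 37.52 pos [0.528  0.2487 0.2425] az -27.8 yaxis [-0.003 -0.009 -1.   ] q [ 0.32 -0.04  1.71 -0.01  1.48  0.8 ] F [-0.5 -0.3 -5.4] open 0.0532
 delta [0.0049 0.1025 0.003 ]
 dr [-0.1 -0.8  0.5]
```

View pics/s25.png

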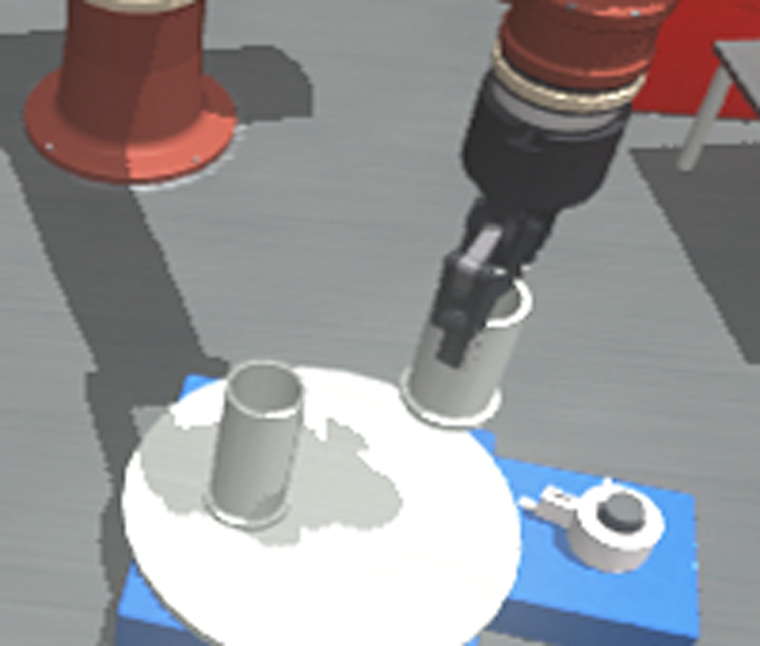

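servo_tool(delta_pos=[[0.005,0.03,0.003],[0,0.03,0],[0,0.02,0],[0,0,0]], dr=[[0.4,0,0.7],[0,0,0],[0,0,0],[0,0,0]], grip=[0.5,0.5,0.5,0.5])

```text
t: 38.08
tool_pos: [0.5378, 0.2435, 0.177]
tool_rot: [-0.905, 1.54, -1.561]
contact_force: [-0.3, 0.2, -3.9]
opening: 0.0532
```

Run:
```python
from m import *
plan([.528,.241,.1246],-27)
```

```text
t 38.08 pos [0.5378 0.2435 0.177 ] az -28.0 yaxis [ 0.032  0.006 -0.999] q [ 0.3   0.    1.78 -0.    1.33  0.79] F [-0.3  0.2 -3.9] open 0.0532
 delta [ 0.0078  0.052  -0.0089]
 dr [-1.5 -1.  -1.2]
```

servo_tool(delta_pos=[[0.005,0.015,-0.006],[0,0.015,0],[0,0.006,0],[0,0,0]], dr=[[-1.0,0,-0.9],[0,0,0],[0,0,0],[0,0,0]], grip=[0.5,0.5,0.5,0.5])

```text
t: 38.58
tool_pos: [0.5326, 0.2426, 0.1424]
tool_rot: [-0.924, 1.55, -1.561]
contact_force: [-0.1, -0.9, -4.7]
opening: 0.0534
```

Run:
```python
from m import *
plan([.528,.241,.1246],-27)
```

```text
t 38.58 pos [0.5326 0.2426 0.1424] az -28.0 yaxis [ 0.014  0.001 -1.   ] q [ 0.3   0.04  1.81 -0.    1.28  0.79] F [-0.1 -0.9 -4.7] open 0.0534
 delta [ 0.0037  0.0177 -0.0035]
 dr [-0.7 -1.  -0.4]
```

servo_tool(delta_pos=[[0.002,0.01,-0.002],[0,0.006,0],[0,0.003,0],[0,0.003,0]], dr=[[-0.2,0,-0.2],[0,0,0],[0,0,0],[0,0,0]], grip=[0.5,0.5,0.5,0.5])

```text
t: 39.08
tool_pos: [0.5313, 0.2423, 0.1245]
tool_rot: [-0.928, 1.552, -1.56]
contact_force: [-7.4, -3.1, 14.6]
opening: 0.0532
```

servo_tool(delta_pos=[[0,-0.001,0],[0,0,0],[0,0,0],[0,0,0],[0,0,0]], dr=[[0,0,0],[0,0,0],[0,0,0],[0,0,0],[0,0,0]], grip=[0.7,0.8,0.9,0.95,0.95])

```text
t: 39.7
tool_pos: [0.534, 0.2431, 0.129]
tool_rot: [-0.921, 1.548, -1.56]
contact_force: [-0.2, -0.2, -0.3]
opening: 0.0811
```

servo_tool(delta_pos=[[0,-0.03,0],[0,-0.05,0],[0,-0.055,0],[0,-0.055,0],[0,-0.05,0]], dr=[[0,0,0],[0,0,0],[0,0,0],[0,0,0],[0,0,0]], grip=[0.95,0.95,0.95,0.95,0.95])

```text
t: 40.33
tool_pos: [0.5274, 0.2416, 0.3674]
tool_rot: [-0.936, 1.555, -1.561]
contact_force: [0.7, 0.3, -0.3]
opening: 0.0812
```

servo_tool(delta_pos=[[0.06,0,0.01],[0.06,0,0.01],[0.06,0,0.01],[0.06,0,0.01],[0.06,0,0.01]], dr=[[0,0,0],[0,0,0],[0,0,0],[0,0,0],[0,0,0]], grip=[0.95,0.95,0.95,0.95,0.95])

```text
t: 40.95
tool_pos: [0.4314, -0.0511, 0.3734]
tool_rot: [-0.929, 1.54, -1.557]
contact_force: [-0.1, -1.8, -0.2]
opening: 0.0812
```

servo_tool(delta_pos=[[0.06,0,0.0],[0.06,0,0.0],[0.05,0,0.0],[0,0,0]], dr=[[0,0,0],[0,0,0],[0,0,0],[0,0,0]], grip=[0.95,0.95,0.95,0.95])

```text
t: 41.45
tool_pos: [0.3481, -0.209, 0.3718]
tool_rot: [-0.924, 1.543, -1.564]
contact_force: [0.6, -0.4, -0.6]
opening: 0.0811
```

Run:
```python
from m import *
plan([.4,-.2,.35],-27)
save("scene","s26.png");save("top","t26.png")
c=model([.529,.130],[.423,-.0965],[.611,-.0975],[.525,.384],[.528,.184])[4:]
c+=[(circ([.529,.13,.173],.027),r),(circ([.529,.13,.058],.031),g),(circ([.53,.242,.148],.027),r),(circ([.53,.242,.058],.031),g)]
overlay("scene","s26.png",c,[(200,100,440,280)],"o26.png",760,570)
overlay("top","t26.png",c,[(60,150,300,330)],"o26t.png",760,570)
```

```text
t 41.45 pos [ 0.3481 -0.209   0.3718] az -27.8 yaxis [ 0.018 -0.003 -1.   ] q [-0.73 -0.55  1.91  0.01  1.77 -0.24] F [ 0.6 -0.4 -0.6] open 0.0811
 delta [-0.0321  0.0227  0.0413]
 dr [-1.  -0.8 -0.3]
```

View pics/o26.png

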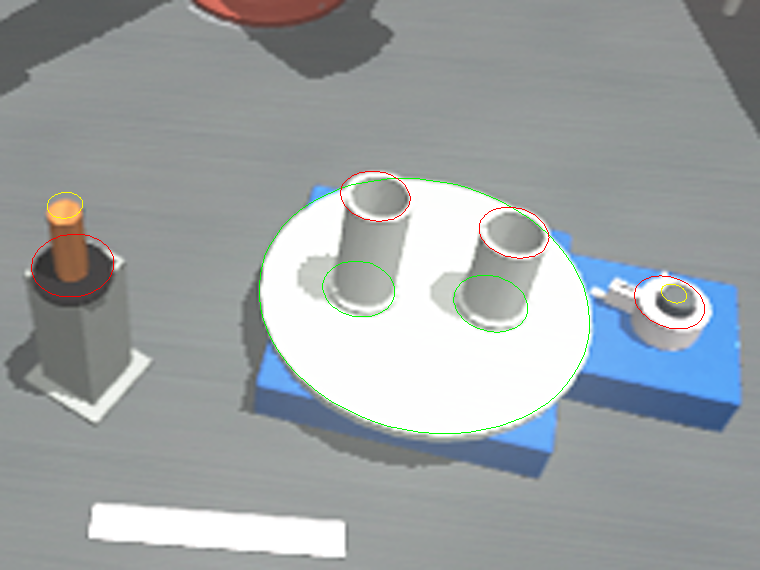

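View pics/o26t.png

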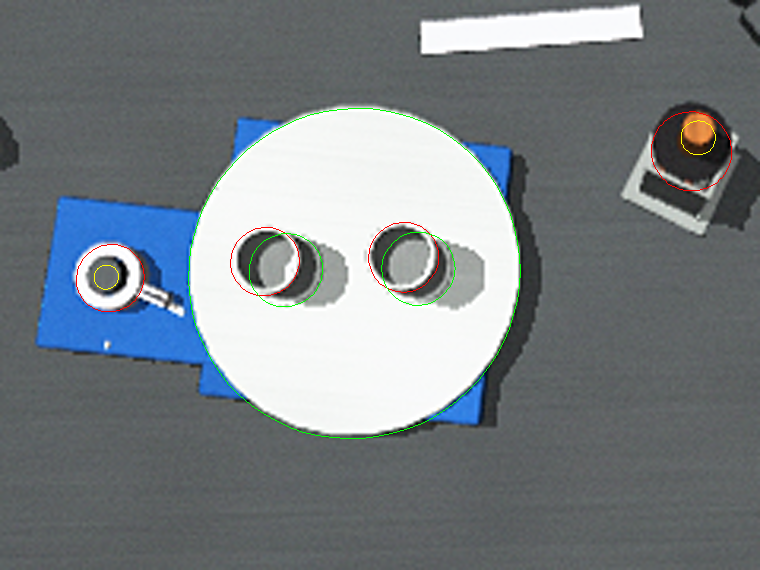

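View pics/s26.png

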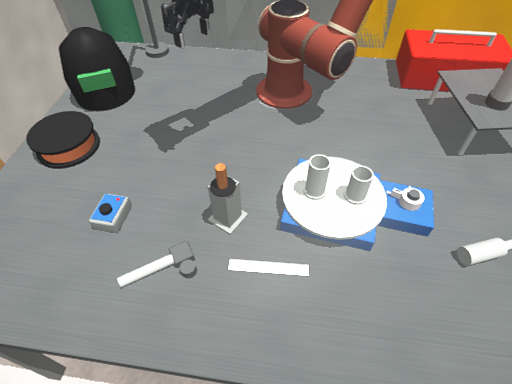

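Run:
```python
from m import *
C=np.array([.5255,.3845])
def lug(j):
    a=np.radians(173)+j; d=np.array([np.cos(a),np.sin(a)]); n=np.array([-d[1],d[0]])
    P=[C+d*.028+n*.006,C+d*.052+n*.006,C+d*.052-n*.006,C+d*.028-n*.006]
    return np.c_[np.array(P),np.full(4,.068)]
c=[(lug(1.2),g),(lug(1.08),r),(lug(1.32),y),(circ([*C,.0775],.028),r)]
overlay("top","t26.png",c,[(70,210,130,255)],"o27.png",760,570)
```

```text
(no output)
```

View pics/o27.png

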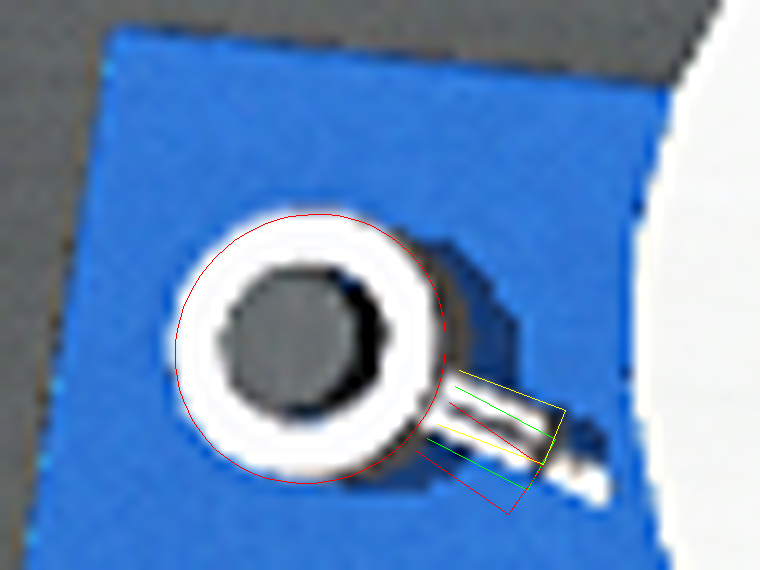

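Run:
```python
import cv2,numpy as np
a=cv2.imread('pics/top1.png');b=cv2.imread('pics/t26.png')
z=lambda im,x0,y0,x1,y1,s:cv2.resize(im[y0:y1,x0:x1],None,fx=s,fy=s,interpolation=cv2.INTER_NEAREST)
cv2.imwrite('pics/z28.png',np.hstack([z(a,84,225,122,262,10),z(b,84,225,122,262,10)]))
s1=cv2.imread('pics/scene1.png');s2=cv2.imread('pics/s26.png')
cv2.imwrite('pics/z29.png',np.hstack([z(s1,382,178,428,214,8),z(s2,382,178,428,214,8)]))
```

```text
(no output)
```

View pics/z28.png

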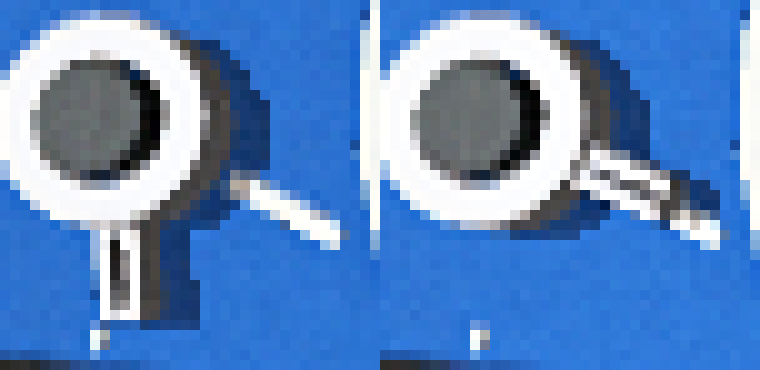

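View pics/z29.png

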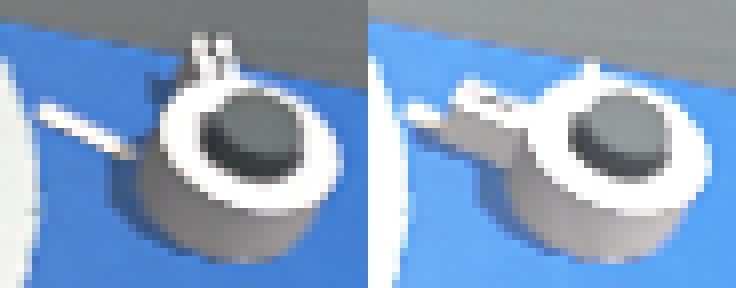

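```bash
cat > fit.py <<'E'
from m import *
from scipy.optimize import least_squares
S=8
def run(cam_n,f0,f1,box,mask_shape=None):
    x0,y0,x1,y1=box
    I=[cv2.imread('pics/'+f)[y0:y1,x0:x1].min(2).astype(float) for f in(f0,f1)]
    H,W=I[0].shape
    def px(P): return ((proj(cam_n,P)+.5-[x0,y0])*S*16).round().astype(np.int32)
    def rect(C,a,r0,r1,w0,w1,z):
        d=np.array([np.cos(a),np.sin(a)]);n=np.array([-d[1],d[0]])
        return np.c_[np.array([C+d*r0+n*w1,C+d*r1+n*w1,C+d*r1+n*w0,C+d*r0+n*w0]),np.full(4,z)]
    def render(C,aj,al,zl,ga,gb,gw,lr0,lr1,lw,bg,sw,gr):
        im=np.full((H*S,W*S),bg,np.float32)
        F=lambda P,v:cv2.fillPoly(im,[px(P)],float(v),shift=4)
        F(rect(C,al,lr0,lr1,-lw,lw,.046),250)
        # collar side wall & lug side walls (hull sweep)
        for z in np.linspace(.0475,.0770,12): F(circ([*C,z],.028),sw)
        for z in np.linspace(zl-.012,zl-.0005,8): F(rect(C,aj,.02,.052,-.006,.006,z),sw)
        F(rect(C,aj,.02,.052,-.006,.006,zl),250)
        F(rect(C,aj,ga,gb,-gw,gw,zl),gr)
        F(circ([*C,.0775],.028),250)
        im=cv2.GaussianBlur(im,(0,0),.45*S)
        return cv2.resize(im,(W,H),interpolation=cv2.INTER_AREA)
    # mask: exclude post interior
    pc=proj(cam_n,[[.5255,.3845,.083]])[0]-[x0,y0]
    yy,xx=np.mgrid[:H,:W]; 
    M=np.hypot(xx-pc[0],yy-pc[1])>(7.5 if cam_n=="top" else 8)
    def res(p):
        C=p[:2]; al=p[4]
        out=[]
        for k in(0,1):
            R_=render(C,p[2+k],al,p[5],p[6],p[7],p[8],p[9],p[10],p[11],p[12],p[13],p[14])
            out.append((np.clip(R_-I[k],-120,120))[M])
        return np.concatenate(out)
    best=None
    for d in(-.12,-.06,0,.06,.12):
        p=np.array([.5255,.3845,np.radians(182),np.radians(241.75)+d,np.radians(241.75),.0685,.034,.048,.0015,.035,.068,.0025,35,60,90])
        sc=np.array([.001,.001,.03,.03,.03,.002,.002,.002,.0005,.003,.003,.0005,10,20,30])
        r_=least_squares(lambda q:res(p+q*sc),np.zeros(len(p)),diff_step=.15,loss='soft_l1',f_scale=20,max_nfev=40)
        q=p+r_.x*sc
        print(cam_n,d,round(r_.cost),'C',q[:2].round(4),'j0,j1,line deg',np.degrees(q[2:5]).round(2),'j1-line rad',(q[3]-q[4]).round(3),'turn',np.degrees(q[3]-q[2]).round(1),q[5:].round(4))
run("top","top1.png","t26.png",(82,222,124,262))
E
python3 fit.py
```

```text
top -0.12 1022714 C [0.5255 0.3845] j0,j1,line deg [182.   234.87 241.75] j1-line rad -0.12 turn 52.9 [6.85e-02 3.40e-02 4.80e-02 1.50e-03 3.50e-02 6.80e-02 2.50e-03 3.50e+01
 6.00e+01 9.00e+01]
top -0.06 1015822 C [0.5255 0.3845] j0,j1,line deg [182.   238.31 241.75] j1-line rad -0.06 turn 56.3 [6.85e-02 3.40e-02 4.80e-02 1.50e-03 3.50e-02 6.80e-02 2.50e-03 3.50e+01
 6.00e+01 9.00e+01]
top 0 995944 C [0.5255 0.3845] j0,j1,line deg [182.   241.75 241.75] j1-line rad 0.0 turn 59.8 [6.85e-02 3.40e-02 4.80e-02 1.50e-03 3.50e-02 6.80e-02 2.50e-03 3.50e+01
 6.00e+01 9.00e+01]Traceback (most recent call last):
  File "fit.py", line 42, in <module>
    run("top","top1.png","t26.png",(82,222,124,262))
    ~~~^^^^^^^^^^^^^^^^^^^^^^^^^^^^^^^^^^^^^^^^^^^^^
  File "fit.py", line 39, in run
    r_=least_squares(lambda q:res(p+q*sc),np.zeros(len(p)),diff_step=.15,loss='soft_l1',f_scale=20,max_nfev=40)
    return func(*args, **kwargs)
    vector_fun = VectorFunction(
        fun_wrapped,
    ...<6 lines>...
        workers=workers
    )
    self.J, dct = approx_derivative(
                  ~~~~~~~
[... 1175 characters left out ...]
 z in np.linspace(.0475,.0770,12): F(circ([*C,z],.028),sw)
                                          ~^^^^^^^^^^^^^^^^^^^^^^
  File "fit.py", line 14, in <lambda>
    F=lambda P,v:cv2.fillPoly(im,[px(P)],float(v),shift=4)
                                  ~~^^^
  File "fit.py", line 8, in px
    def px(P): return ((proj(cam_n,P)+.5-[x0,y0])*S*16).round().astype(np.int32)
                        ~~~~^^^^^^^^^
  File "h.py", line 8, in proj
    f,cx,cy,e,M=cam(n); c=(np.atleast_2d(P)-e)@M   # M cols = camera axes in world
                ~~~^^^
  File "h.py", line 5, in cam
    p=ctrl.camera_params(n); f=192/np.tan(np.radians(p['fovy'])/2)
ValueError: time passes only in moves, steps and waits
```

```bash
cat >> h.py <<'E'
import functools
cam=functools.lru_cache(None)(cam)
E
sed -i 's/least_squares(lambda q:res(p+q\*sc),np.zeros(len(p))/least_squares(lambda q:res(p+(q-1)*sc),np.ones(len(p))/; s/q=p+r_.x\*sc/q=p+(r_.x-1)*sc/' fit.py
python3 fit.py
```

```text
top -0.12 762545 C [0.5269 0.3859] j0,j1,line deg [182.57 235.8  240.38] j1-line rad -0.08 turn 53.2 [6.44000e-02 3.57000e-02 4.94000e-02 1.70000e-03 3.27000e-02 6.47000e-02
 2.80000e-03 4.39230e+01 4.02738e+01 2.30974e+01]
top -0.06 769296 C [0.5269 0.3859] j0,j1,line deg [183.76 237.35 240.77] j1-line rad -0.06 turn 53.6 [6.62000e-02 3.36000e-02 4.85000e-02 5.40000e-03 3.13000e-02 6.51000e-02
 3.00000e-03 4.37917e+01 4.37737e+01 1.95012e+02]
top 0 694893 C [0.5268 0.3858] j0,j1,line deg [181.85 244.37 240.92] j1-line rad 0.06 turn 62.5 [6.38000e-02 3.22000e-02 4.90000e-02 1.30000e-03 3.11000e-02 6.49000e-02
 3.10000e-03 4.38248e+01 4.15252e+01 1.99306e+01]
top 0.06 700111 C [0.527  0.3858] j0,j1,line deg [182.99 243.45 240.74] j1-line rad 0.047 turn 60.5 [6.62000e-02 3.56000e-02 4.95000e-02 1.70000e-03 3.13000e-02 6.48000e-02
 3.00000e-03 4.38415e+01 4.12243e+01 6.91628e+01]
top 0.12 696073 C [0.5267 0.3859] j0,j1,line deg [181.71 244.57 241.07] j1-line rad 0.061 turn 62.9 [6.28000e-02 3.45000e-02 4.87000e-02 1.90000e-03 3.18000e-02 6.52000e-02
 3.10000e-03 4.37783e+01 4.29454e+01 5.24634e+01]
```

```bash
sed -i '$d' fit.py
cat >> fit.py <<'E'
run("scene","scene1.png","s26.png",(384,176,430,216))
E
timeout 500 python3 fit.py
```

```text
scene -0.12 1011034 C [0.5264 0.3888] j0,j1,line deg [180.24 236.85 239.98] j1-line rad -0.055 turn 56.6 [6.590000e-02 3.500000e-02 4.740000e-02 2.100000e-03 3.600000e-02
 7.240000e-02 3.600000e-03 9.884140e+01 1.408808e+02 1.631307e+02]
scene -0.06 1013463 C [0.5267 0.3887] j0,j1,line deg [182.47 239.28 240.01] j1-line rad -0.013 turn 56.8 [6.720000e-02 3.190000e-02 4.590000e-02 1.400000e-03 3.560000e-02
 7.470000e-02 1.900000e-03 9.933180e+01 1.401969e+02 1.656083e+02]
scene 0 1010819 C [0.5269 0.3887] j0,j1,line deg [182.79 239.8  239.52] j1-line rad 0.005 turn 57.0 [ 6.850000e-02  3.800000e-02  4.480000e-02 -1.100000e-03  3.420000e-02
  7.510000e-02  2.000000e-03  9.929140e+01  1.396739e+02  6.569400e+01]
scene 0.06 1021424 C [0.5268 0.3887] j0,j1,line deg [180.25 246.05 240.27] j1-line rad 0.101 turn 65.8 [7.120000e-02 3.890000e-02 4.690000e-02 2.000000e-03 3.140000e-02
 7.350000e-02 2.100000e-03 9.904530e+01 1.408867e+02 2.164754e+02]
scene 0.12 999023 C [0.5266 0.3889] j0,j1,line deg [185.62 246.91 239.78] j1-line rad 0.124 turn 61.3 [7.190000e-02 3.820000e-02 4.580000e-02 3.000000e-04 3.600000e-02
 7.260000e-02 3.700000e-03 9.866340e+01 1.399189e+02 1.204857e+02]
```

Run:
```python
from h import *
save("top","t30.png"); print(ctrl.get_obs()['t'],ctrl.finish_job())
```

```text
the job is handed in; nothing more can be done
41.6 None
```

View pics/t30.png

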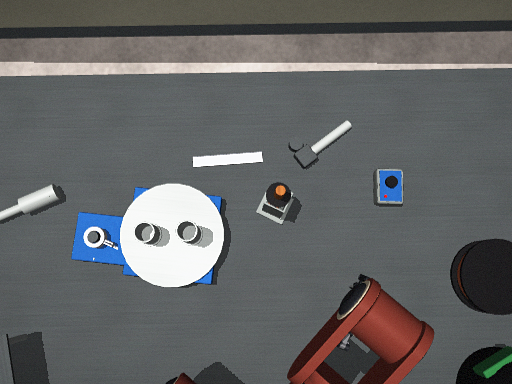

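I handed the job in at 41.6 s, every step done, though the collar angle is less certain than the rest. `finish_job` gave no verdict.

- **Collar:** I turned it about 59° by gripping the ring. The lug now sits over the white line.
- **Brushing:** Only the tall and middle sockets were on the bench; the short one was absent. I brushed each twice, tall first. Floor contact (12–18 N) was felt on all four strokes, and the brush came right out of the mouth in between.
- **Knocked socket:** The tall socket was found about 4 cm aside after brushing. I measured it again before picking it up.
- **Placing:** The brush is back in its holder. Both sockets stand upright on the disc, about 55 mm either side of its centre.

Last checks:
- **Bench:** In the final pictures both sockets match their expected outlines on the disc. The pendant, rule and knuckle are where they started, and the gripper is well clear of everything.
- **Brush:** It hangs about 6 mm off the holder's centre line, against a limit of 20 mm.
- **Collar angle:** The checks disagreed. The top-camera fits that matched best put the lug 0.05–0.06 rad past the line. A rough reading by eye gave about 0.07, and the measured turn suggested about 0.02. All of these are inside the 0.12 limit. The scene-camera fit was inconclusive: its results ran from -0.06 to +0.12 rad, and its best-matching one was 0.124, just outside the limit. I left the collar as it was.

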